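# Scribe shoulder lines with the swing-blade marking cradle

### The job

Lay every loose pine rail on the bench into the cradle bay that fits its width, flat and with its end butted against the end fence, and only then gently push the free end of the swing blade round on its pivot until it rests on the stop dog. With the awl from its block held upright, score the shoulder line right across each rail, slowly, keeping the point close alongside the blade's fence-side edge and drawing away from the pivot, rail after rail outward. Then stand the awl back in its block and push the blade back clear to its parked position, leaving the rails butted in the cradle and the try square, sample joint and dowel undisturbed.

Things in the scene. Friction and masses are not known exactly. Their poses are not given: they have to be found in the camera images.
- cradle: Plywood marking cradle, fixed. Origin at bench level under the pivot pin; x runs along the blade's home direction, y towards the end fence, z up. Board 295 x 200 x 18 mm (x -45 to 250, y -100 to 100). Pivot block 50 x 50 mm at the origin, top z 46; pin head 20 mm wide up to z 65. Wooden end fence across the +y end of the bays: face at y 65, 18 mm thick, x 27 to 223, top z 38.
- bays (a point): Floor of the apron's bay at the fence face (cradle x 68, y 65, z 18; axes as the cradle's). Three bays run along y from the fence, side by side in x, between battens 8 mm high (top z 26, y -70 to 60). Centre and width in cradle x: 68, 50 mm (apron); 135, 40 mm (middle rail); 192, 30 mm (stretcher). A seated rail lies along y, end on the fence, top at z 44.
- stop_dog (a point): Top of the round stop dog, 16 mm wide, at cradle x 228, y -28, z 64. The home blade's -y edge rests on it. A second dog, 12 mm wide, at cradle x -26, y 70, same height, stops the parked blade.
- blade (a joint): Swing blade's angle about the pin, rad: 0 home, along cradle +x over the rails, on the stop dog; grows counter-clockwise seen from above; 1.57 parked, along +y, on the parking dog. Aluminium straightedge 40 x 10 mm, underside at z 47.5, from 25 mm behind the pin to 278 beyond. Stiff (about 1 N at the free end), stays where left. No handle: push its edge 240 to 275 mm from the pin (beyond the stop dog).
- blade_edge (a point): Point on the blade's fence-side edge (its +y edge when home), at its underside, 125 mm from the pin; turns with the blade: x along the blade to the free end, y square to the edge and out of the blade, z up. The awl is drawn along this edge: its shank is 3 mm in radius, so touching the edge its axis is at y 3 mm.
- blade_corner (a point): Fence-side corner of the blade's free end, 278 mm from the pin along the blade and 20 mm off its centre line, at mid thickness.
- apron_center (a point): Centre of the widest, longest pine rail (apron): 190 x 44 x 26 mm, x along its length, y across, z up; 13 mm above its underside. May be absent. All rails lie flat on the bench at the start and either end may go to the fence.
- rail_center (a point): Centre of the middle pine rail: 165 x 34 x 26 mm, x along its length. May be absent.
- stretcher_center (a point): Centre of the narrowest, shortest pine rail (stretcher): 140 x 24 x 26 mm, x along its length. May be absent.
- apron: The apron rail, 115 g; origin at the centre of its underside.
- rail: The middle rail, 75 g; origin at the centre of its underside.
- stretcher: The stretcher rail, 45 g; origin at the centre of its underside.
- awl_grip (a point): Middle of the awl's handle, 95 mm above its point. The awl: pale square wooden handle 22 x 22 x 85 mm (x and y square to its sides), below it a steel shank 6 mm wide and 50 mm long with a short point; z from the point up along the awl. Stands upright in its block, the handle's shoulder on the block's top.
- awl_tip (a point): The awl's point.
- awl: The awl, 60 g; origin at its point, z up the shank. Its polished steel slides easily on wood; bear lightly (a few newtons), as the narrow rail can tip under a hard drag.
- awl_block: Wooden block 70 x 70 x 55 mm, fixed to the bench, with a 13 mm square hole 52 mm deep in the middle of its top; origin at the centre of its underside. With the awl standing in it the point is 5 mm above the bench.
- try_square: Bystander: try square lying on the bench, wooden stock 120 mm, steel blade 150 mm.
- sample_joint: Bystander: L-shaped sample corner joint of pine, 140 x 155 x 45 mm; origin at the end of one leg.
- dowel: Bystander: upright dowel, 28 mm wide, 75 mm high.
Mind the look-alikes: they are no part of the job. Several things look just like the awl_block: the one meant starts nearest to the robot's base.

How it is judged:
By the outcome, as a careful person would: the job done as asked, in the order asked, and still so for the second after the job is handed in, with the robot touching nothing.
Of apron, rail, stretcher only 2 to 3 are there at a start; the rules pass over those that are not, and their reading is None.
At some moment in a run one of apron, rail, stretcher may be knocked a few centimetres aside while the robot is not near it.
It also fails if it takes over 210 s, if anything falls off the work surface, if the arm or the gripper's body presses on something with over 40 N, if the wrist force passes 120 N, or if a joint passes its speed limit or range.

### The arm

A 6-joint arm with a two-finger parallel gripper is mounted at the origin on the work surface. World frame = base frame: x ahead of the robot, y to its left, z up, the work surface at z = 0. Lengths are in m, angles in rad, forces in N, time in s.
With the tool pointing down it reaches from about 0.325 to 0.875 m from the base axis. Payload 4.4 kg.
Tool frame: the origin (TCP) lies between the finger pads; the fingertips stand 22 mm ahead of it and the grasp point (between the pads) lies 3 mm ahead of it; z points along the fingers, y is the direction in which the jaws open and shut (so a half turn about z gives the same grasp; the last joint's range is limited). The gripper opens to 85 mm and grips with 20 to 120 N. Pads are 22 mm wide; open, the fingers measure 114 mm over their backs; the gripper's body (76 mm by 85 mm) begins 54 mm behind the grasp point. The pads swing forward as they close: fully open they stand 13 mm farther back than shut.
Start: joints at [-1.27, 0.207, 1.542, -0, 1.393, -0.15], TCP at [0.251, -0.518, 0.253] pointing down, gripper open.
Joint ranges: [-2.73, 2.73], [-0.86, 2.22], [0.23, 2.46], [-1.11, 4.25], [0.08, 2.63], [-2.82, 2.82]. Speed limits (rad/s): [2.79, 2.79, 3.14, 3.14, 3.14, 3.14].

### API

Orientations are given as a 3x3 rotation matrix whose columns are the frame's x, y, z axes.
In Python, from rig import r gives the robot as it stands. The module is installed in compiled form; this text tells all that it offers.
- The arm moves only by the tool drive_tool, never from a script. Its argument "steps" is text: rows parted by semicolons, each of 4 numbers parted by spaces: the shift along the tool's x, y, z in mm, then the turn about the tool's z in rad. A call has exactly 5 rows; each row is the pose to reach, as a shift and turn from the pose measured when the call began, along the tool's axes at that moment; what a row does not reach only later rows make up. A row lasts 1/8 s, in which the tool goes at most 62.5 mm and 10.7 degrees, less where a joint would pass 70% of its speed; a pose out of reach is approached as far as the arm can. A call with a gripper value outside its range is refused whole. "grip" is the finger opening in mm, from 0 to 85.4, set as the call begins (left out, the last holds). The fingers move at their own pace and stop on an object; "force" is the grip in N (left out, the last holds). Time passes only in rows, so rows that repeat a pose let the fingers close, or fill a call up. It gives the time, the measured TCP pose, the force and the opening at its end, in the units of the state.
- r.state(): the state, without advancing time (a new reading comes with each control period).
- r.camera(name): name is "scene" or "side" or "wrist"; returns the picture (400x640x3 uint8, red, green, blue); there is no depth.
- r.calibration(name): a dict with "mtx" (3x3 intrinsics, pixels), "pose" (4x4, takes a point from camera to world coordinates); the wrist camera has in their place "mount" (4x4, takes a point from camera to tool coordinates, whose origin is the TCP and whose axes are the flange's). Camera axes: x right, y up, looking along -z (the intrinsics and any distortion apply to the point x, -y, -z); pixel columns grow to the right and rows downward; lengths in m; the calibration is good to about 2 mm. The wrist camera is an equidistant fisheye: a pixel r from the principal point sees the ray r / f radians off the axis. A picture is of the moment at which its call begins: read the wrist's pose just before it. calibration takes no time and is no camera call.
- r.finish_job(): hands the job in, once; it reports no verdict.
Trained networks look in the newest picture that a camera, given by its name, has taken for a name from the list of things; names that differ only in an ending like _2 or _b are one class to them, and where a whole thing is asked for, a point or a joint stands for the part that bears it (a point fixed in the world has none). Each returns a list of dicts, best first, with "p" (0 to 1); they miss things now and then, are a little off and sometimes report something else, mostly with a low value. They report only what shows in the picture. A call takes as long as a camera call. They do not tell look-alikes from the thing itself.
- r.spot_in(camera, name): "box" ([left, top, right, bottom] in pixels, round what is visible of it).
The state is a dict: "clock": time; "qpos": joint angles; "qvel": joint speeds; "effort": joint torques, N m; "eef_pos": TCP position; "eef_rot": TCP orientation; "wrist_force": force on the tool from outside, world axes, zero at the start; "ft_torque": the same for the moment, N m; "finger_gap": finger opening in m.
Only numpy, scipy, OpenCV 4.12 (cv2) and the standard library are available. Lean on these libraries where they do the work, as an engineer would, in place of code of your own. Each camera call takes 0.05 s, during which the arm holds its last target.

## Working session

There is one attempt and no reset: what is moved stays moved. The work goes in short steps, Python scripts to look and compute and a tool call to move; the robot and the scene stay as the last step left them, time stands still between calls to the robot, and variables do not carry over. Pictures are saved under pics/ and viewed, and the job is handed in when it is done.

Besides the shell and the picture viewer there is one more tool, called after ">>>" as name(argument=value, ...) on one line, values as JSON. drive_tool: Moves the arm, as the interface text tells. Its arguments: {"type":"object","properties":{"steps":{"type":"string"},"grip":{"type":"number"},"force":{"type":"number"}},"required":["steps"]}

```bash
mkdir -p pics; ls
cat > h.py <<'E'
import numpy as np, cv2
from rig import r
def snap(n,f):
    s=r.state(); im=r.camera(n); cv2.imwrite('pics/'+f+'.png',im[:,:,::-1].copy()); return s,im
E
python3 - <<'E'
from h import *
np.set_printoptions(precision=4,suppress=True)
for n in ['scene','side','wrist']:
    s,im=snap(n,n+'0'); c=r.calibration(n); print(n,{k:np.array(v) if not isinstance(v,str) else v for k,v in c.items()})
print(s)
E
```

```text
pics
scene {'mtx': array([[440.4983,   0.    , 326.8021],
       [  0.    , 440.4983, 197.8649],
       [  0.    ,   0.    ,   1.    ]]), 'pose': array([[ 0.6374, -0.5503,  0.5393,  1.5178],
       [ 0.7705,  0.4609, -0.4404, -0.6213],
       [-0.0062,  0.6962,  0.7178,  1.4055],
       [ 0.    ,  0.    ,  0.    ,  1.    ]])}
side {'mtx': array([[475.0193,   0.    , 321.8904],
       [  0.    , 475.0193, 195.0921],
       [  0.    ,   0.    ,   1.    ]]), 'pose': array([[-0.8953,  0.3117, -0.3182, -0.0616],
       [-0.4454, -0.6205,  0.6455,  1.3793],
       [ 0.0037,  0.7197,  0.6943,  1.3969],
       [ 0.    ,  0.    ,  0.    ,  1.    ]])}
wrist {'mtx': array([[309.7069,   0.    , 318.7923],
       [  0.    , 309.7069, 199.8932],
       [  0.    ,   0.    ,   1.    ]]), 'mount': array([[-0.0003,  0.9577,  0.2878,  0.0726],
       [ 1.    ,  0.0004, -0.0002, -0.0004],
       [-0.0003,  0.2878, -0.9577, -0.1208],
       [ 0.    ,  0.    ,  0.    ,  1.    ]])}
{'clock': 0.1, 'qpos': array([-1.2705,  0.2074,  1.5428, -0.    ,  1.3935, -0.1505]), 'qvel': array([ 0.0012, -0.0014, -0.0022,  0.0012,  0.0003, -0.0019]), 'effort': array([ -0.001 , -38.4095, -29.2549,  -0.0003,   0.0049,  -0.    ]), 'eef_pos': array([ 0.2503, -0.517 ,  0.2522]), 'eef_rot': array([[ 0.9001,  0.4357, -0.0006],
       [ 0.4357, -0.9001,  0.002 ],
       [ 0.0003, -0.002 , -1.    ]]), 'wrist_force': array([-0.1087,  0.1547,  0.0618]), 'ft_torque': array([ 0.0243, -0.0092,  0.0242]), 'finger_gap': 0.08524741127873357}
```

View pics/scene0.png

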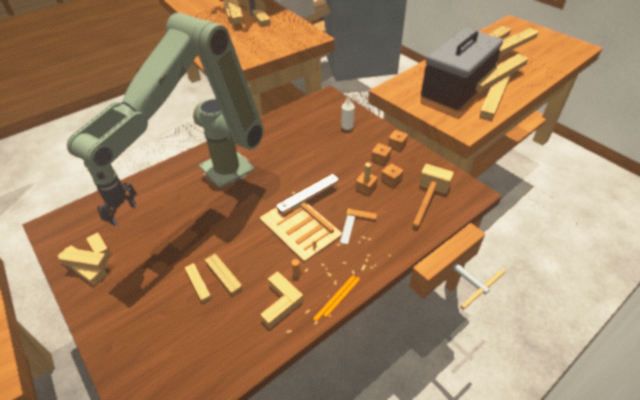

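View pics/side0.png

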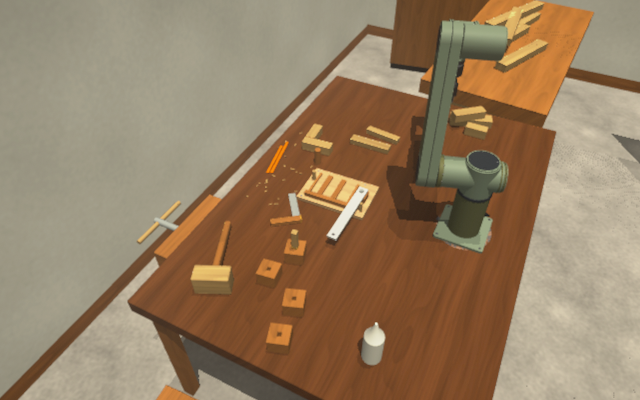

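View pics/wrist0.png

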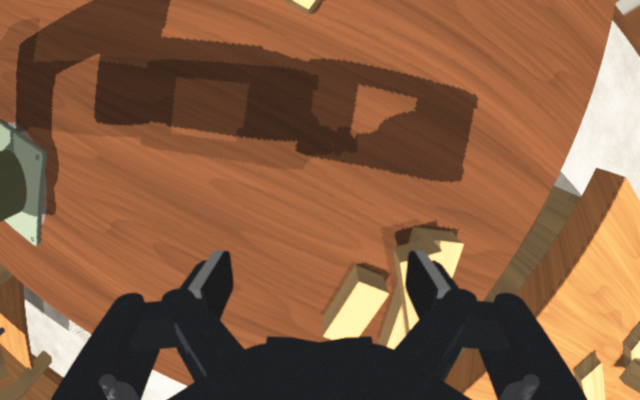

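```bash
cat >> h.py <<'E'
np.set_printoptions(precision=4,suppress=True)
CAL={n:r.calibration(n) for n in ['scene','side','wrist']}
def pix2w(n,u,v,z,s=None):
    c=CAL[n];K=np.array(c['mtx'])
    if n!='wrist':
        T=np.array(c['pose']); d=np.array([(u-K[0,2])/K[0,0],-(v-K[1,2])/K[1,1],-1])
    else:
        A=np.eye(4);A[:3,:3]=s['eef_rot'];A[:3,3]=s['eef_pos'];T=A@np.array(c['mount'])
        x=(u-K[0,2])/K[0,0];y=(v-K[1,2])/K[1,1];t=np.hypot(x,y)
        k=np.sin(t)/t if t>0 else 1
        d=np.array([x*k,-y*k,-np.cos(t)])
    d=T[:3,:3]@d; o=T[:3,3]; return o+d*(z-o[2])/d[2]
def w2pix(n,p,s=None):
    c=CAL[n];K=np.array(c['mtx'])
    if n!='wrist': T=np.array(c['pose'])
    else:
        A=np.eye(4);A[:3,:3]=s['eef_rot'];A[:3,3]=s['eef_pos'];T=A@np.array(c['mount'])
    q=np.linalg.inv(T)@np.append(p,1); x,y,z=q[0],-q[1],-q[2]
    if n!='wrist': return np.array([K[0,2]+K[0,0]*x/z,K[1,2]+K[1,1]*y/z])
    rr=np.hypot(x,y);t=np.arctan2(rr,z); return np.array([K[0,2]+K[0,0]*t*x/rr,K[1,2]+K[1,1]*t*y/rr])
def crop(f,o,x0,y0,x1,y1,k):
    im=cv2.imread('pics/'+f+'.png')[y0:y1,x0:x1]; cv2.imwrite('pics/'+o+'.png',cv2.resize(im,None,fx=k,fy=k,interpolation=cv2.INTER_CUBIC))
E
python3 - <<'E'
from h import *
crop('scene0','sc_a',170,120,430,330,3)
crop('scene0','sc_b',30,210,250,330,3)
crop('side0','si_a',230,80,500,260,3)
for nm in ['awl_block','awl','apron','rail','stretcher','blade','cradle','try_square','sample_joint','dowel']:
    for c in ['scene','side']:
        print(nm,c,[(round(d['p'],2),np.round(d['box'])) for d in r.spot_in(c,nm)])
for uv in [(367,183),(392,174),(382,153),(398,140)]: print(uv,pix2w('scene',*uv,0.03))
E
```

```text
awl_block scene [(0.85, array([354., 176., 377., 192.])), (0.85, array([380., 162., 404., 182.])), (0.76, array([388., 130., 406., 151.])), (0.5, array([370., 144., 392., 163.]))]
awl_block side [(0.92, array([255., 258., 285., 290.])), (0.87, array([285., 236., 307., 263.])), (0.72, array([268., 325., 291., 350.])), (0.63, array([285., 289., 305., 316.]))]
awl scene [(0.65, array([261., 272., 303., 327.])), (0.63, array([364., 164., 369., 177.])), (0.3, array([262., 175., 343., 258.]))]
awl side []
apron scene [(0.78, array([209., 257., 239., 294.]))]
apron side [(0.76, array([350., 134., 390., 155.]))]
rail scene [(0.89, array([187., 266., 210., 304.]))]
rail side [(0.65, array([364., 126., 402., 145.])), (0.34, array([295., 169., 378., 240.]))]
stretcher scene [(0.39, array([292., 258., 299., 275.]))]
stretcher side []
blade scene [(0.77, array([278., 175., 338., 213.])), (0.43, array([364., 163., 371., 179.]))]
blade side [(0.88, array([329., 190., 368., 240.]))]
cradle scene [(0.96, array([261., 179., 339., 260.]))]
cradle side [(0.93, array([298., 167., 376., 240.]))]
try_square scene [(0.87, array([344., 210., 377., 241.])), (0.61, array([279., 175., 335., 210.]))]
try_square side [(0.56, array([270., 193., 302., 224.]))]
sample_joint scene [(0.79, array([260., 272., 302., 327.]))]
sample_joint side [(0.77, array([306., 125., 331., 157.]))]
dowel scene [(0.2, array([357., 174., 376., 193.]))]
dowel side []
(367, 183) [0.5286 0.4205 0.03  ]
(392, 174) [0.5588 0.5491 0.03  ]
(382, 153) [0.423  0.6188 0.03  ]
(398, 140) [0.4027 0.7502 0.03  ]
```

View pics/sc_a.png

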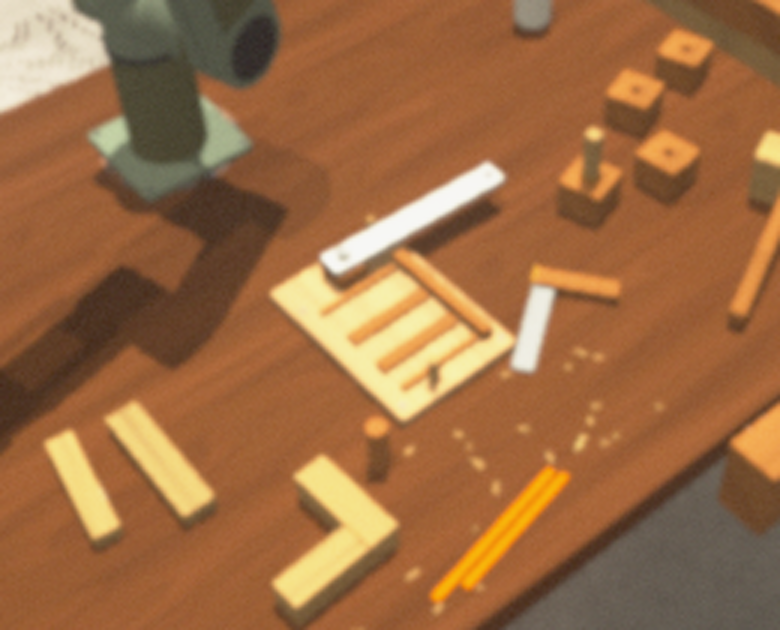

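View pics/sc_b.png

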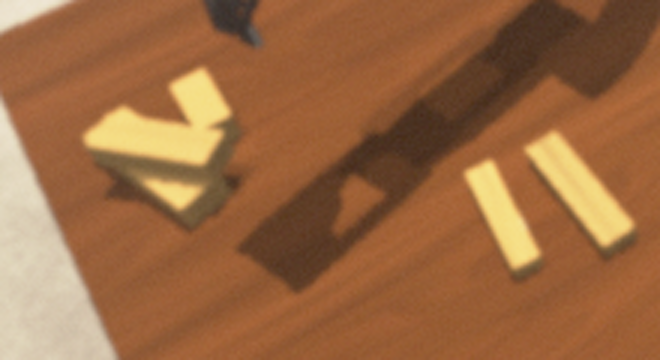

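View pics/si_a.png

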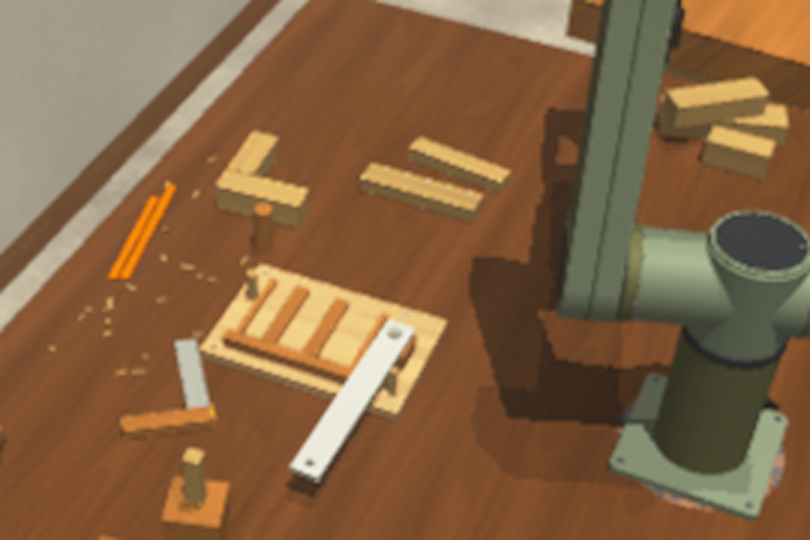

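Run:
```python
from h import *
def quad(cs,z,cam,ox,oy,k):
    P=np.array([pix2w(cam,(x+.5)/k-.5+ox,(y+.5)/k-.5+oy,z) for x,y in cs]); print(P[:,:2].round(4).tolist(),'sides',[round(float(np.linalg.norm(P[i]-P[(i+1)%4])),4) for i in range(4)],'c',P.mean(0)); 
quad([(105,417),(137,403),(213,497),(183,518)],.026,'scene',170,120,3)
quad([(45,441),(72,431),(120,527),(95,542)],.026,'scene',170,120,3)
quad([(371,163),(483,198),(472,212),(360,179)],.026,'side',230,80,3)
quad([(420,137),(510,174),(500,186),(409,150)],.026,'side',230,80,3)
```

```text
[[0.4306, -0.3441], [0.4373, -0.3013], [0.6227, -0.3014], [0.6248, -0.345]] sides [0.0434, 0.1854, 0.0436, 0.1943] c [ 0.5288 -0.323   0.026 ]
[[0.4152, -0.4208], [0.4232, -0.3872], [0.5872, -0.4096], [0.5863, -0.4426]] sides [0.0346, 0.1655, 0.033, 0.1725] c [ 0.503 -0.415  0.026]
[[0.6199, -0.3408], [0.4279, -0.3363], [0.4308, -0.2959], [0.6185, -0.2945]] sides [0.192, 0.0404, 0.1877, 0.0463] c [ 0.5243 -0.3169  0.026 ]
[[0.5768, -0.4416], [0.4113, -0.4134], [0.4148, -0.3769], [0.5791, -0.4005]] sides [0.1678, 0.0367, 0.1659, 0.0412] c [ 0.4955 -0.4081  0.026 ]
```

```bash
cat >> h.py <<'E'
from scipy.optimize import least_squares
def fitpose(obs):
    # obs: list of (cam, u,v, local xyz, state or None); returns x,y,yaw
    def f(p):
        c,s_=np.cos(p[2]),np.sin(p[2]); R=[]
        for cam,u,v,L,st in obs:
            R.extend(w2pix(cam,np.array([p[0]+c*L[0]-s_*L[1],p[1]+s_*L[0]+c*L[1],L[2]]),st)-[u,v])
        return R
    best=None
    for y0 in np.arange(-3,3.2,.8):
        q=least_squares(f,[.5,.1,y0],loss='soft_l1')
        if best is None or q.cost<best.cost: best=q
    return best.x,np.array(f(best.x)).reshape(-1,2)
E
python3 - <<'E'
from h import *
t=lambda x,y,ox,oy:((x+.5)/3-.5+ox,(y+.5)/3-.5+oy)
B={'side':[((265,263),(250,-100)),((202,348),(250,100)),((395,415),(-45,100)),((447,320),(-45,-100))],
'scene':[((272,294),(-45,-100)),((404,422),(250,-100)),((515,342),(250,100))]}
obs=[]
for cam,off in (('side',(230,80)),('scene',(170,120))):
    for (px,L) in B[cam]: obs.append((cam,*t(*px,*off),(L[0]/1e3,L[1]/1e3,.018),None))
p,res=fitpose(obs); print(p,res)
for cam in ['side','scene']:
    print(cam,fitpose([o for o in obs if o[0]==cam])[0])
# pile
def quad(cs,z,cam,ox,oy,k):
    P=np.array([pix2w(cam,(x+.5)/k-.5+ox,(y+.5)/k-.5+oy,z) for x,y in cs]); print('sides',[round(float(np.linalg.norm(P[i]-P[(i+1)%4])),4) for i in range(4)],'c',P.mean(0))
for z in (.026,.05):
  quad([(84,140),(122,108),(225,140),(212,165)],z,'scene',30,210,3)
  quad([(168,85),(205,68),(232,112),(190,127)],z,'scene',30,210,3)
# block
def ctr(cs,z,ox,oy): 
    P=np.array([pix2w('scene',(x+.5)/3-.5+ox,(y+.5)/3-.5+oy,z) for x,y in cs]); print(P.round(3).tolist(),P.mean(0))
ctr([(559,181),(590,157),(622,183),(593,200)],.055,170,120)
P=[pix2w('side',*t(x,y,230,80),.055) for x,y in [(168,478),(228,483),(222,528),(163,522)]]; print(np.mean(P,0),np.round(P,3).tolist())
print(pix2w('scene',*t(594,134,170,120),.14),pix2w('side',*t(194,454,230,80),.14))
print('dowel',pix2w('scene',*t(376,426,170,120),.075),pix2w('side',*t(263,210,230,80),.075))
E
```

```text
[0.4205 0.0422 0.0251] [[-1.8322 -0.1813]
 [-1.4547 -0.2799]
 [-0.0134 -0.7098]
 [-0.0599  0.0679]
 [-1.01   -0.9301]
 [-1.0707 -0.7605]
 [ 0.1763 -0.5305]]
side [0.4166 0.0433 0.0128]
scene [0.425  0.0414 0.0297]
sides [0.0592, 0.1639, 0.0394, 0.1849] c [ 0.1143 -0.7006  0.026 ]
sides [0.0489, 0.0982, 0.0524, 0.0898] c [ 0.0796 -0.6387  0.026 ]
sides [0.0582, 0.161, 0.0387, 0.1816] c [ 0.1387 -0.6992  0.05  ]
sides [0.0481, 0.0965, 0.0515, 0.0882] c [ 0.1046 -0.6384  0.05  ]
[[0.501, 0.377, 0.055], [0.492, 0.448, 0.055], [0.564, 0.446, 0.055], [0.563, 0.388, 0.055]] [0.5301 0.4149 0.055 ]
[0.52   0.4215 0.055 ] [[0.569, 0.402, 0.055], [0.499, 0.376, 0.055], [0.472, 0.442, 0.055], [0.54, 0.466, 0.055]]
[0.5248 0.419  0.14  ] [0.52   0.4181 0.14  ]
dowel [ 0.6956 -0.1041  0.075 ] [ 0.692 -0.101  0.075]
```

```bash
cat >> h.py <<'E'
def mv(p,phi):
    s=r.state(); R=s['eef_rot']; d=R.T@(np.array(p)-s['eef_pos']); ph=np.arctan2(R[1,0],R[0,0])
    t=-(phi-ph); t=(t+np.pi)%(2*np.pi)-np.pi
    print('shift mm',(d*1e3).round(1),'turn',round(t,3),'| phi',round(ph,4),'q6',s['qpos'][5].round(2),'pos',s['eef_pos'],'rows>=',round(max(np.linalg.norm(d)/.0625,abs(t)/.186),2))
E
python3 - <<'E'
from h import *
mv([.5,-.37,.25],0)
E
```

```text
shift mm [288.9 -24.1   3.3] turn 0.451 | phi 0.4508 q6 -0.15 pos [ 0.2505 -0.5176  0.2533] rows>= 4.64
```

>>> drive_tool(steps="58 -5 0 0.09; 116 -10 1 0.18; 174 -15 2 0.27; 232 -20 3 0.36; 289 -24 3 0.451")

```text
clock: 1.78
eef_pos: [0.5017, -0.3689, 0.2503]
eef_rot: [[1.0, -0.003, 0.0], [-0.003, -1.0, -0.0], [0.0, 0.0, -1.0]]
wrist_force: [0.5, -0.4, 0.1]
finger_gap: 0.0857
```

Run:
```python
from h import *
mv([.5,-.37,.25],0)
s,im=snap('wrist','w1'); print(s['qvel'].round(3))
for nm in ['apron','rail','stretcher']: print(nm,[(round(d['p'],2),np.round(d['box'])) for d in r.spot_in('wrist',nm)])
import pickle; pickle.dump(s,open('w1.pkl','wb'))
```

```text
shift mm [-1.7  1.1  0.3] turn -0.003 | phi -0.0031 q6 0.8 pos [ 0.5017 -0.3689  0.2503] rows>= 0.03
[ 0.731  0.352 -0.453 -0.003  0.089  1.446]
apron [(0.62, array([258.,  69., 303., 231.]))]
rail [(0.88, array([333., 100., 383., 247.]))]
stretcher []
```

View pics/w1.png

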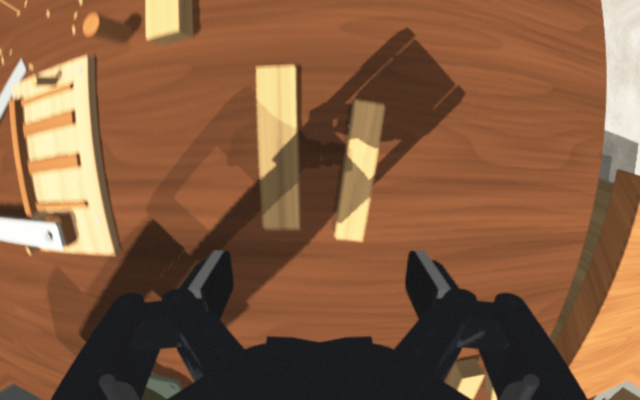

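Run:
```python
from h import *
crop('w1','w1c',240,50,400,250,4)
```

```text
(no output)
```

View pics/w1c.png

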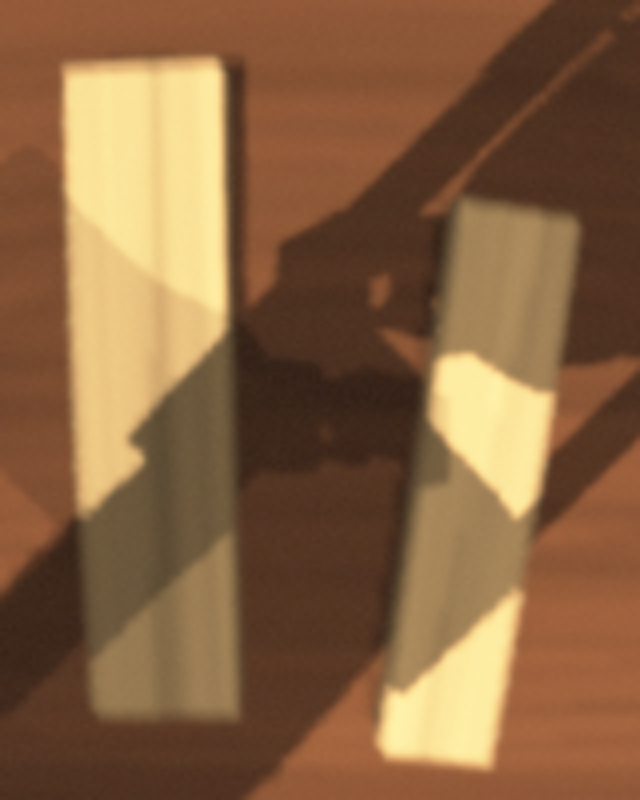

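Run:
```python
from h import *
import pickle; s=pickle.load(open('w1.pkl','rb'))
t=lambda x,y:((x+.5)/4-.5+240,(y+.5)/4-.5+50)
for nm,cs,L,W in (('apron',[(64,66),(222,57),(240,718),(95,718)],.19,.044),('rail',[(460,198),(580,215),(494,768),(379,752)],.165,.034)):
    obs=[('wrist',*t(*c),(l[0]*L/2,l[1]*W/2,.026),s) for c,l in zip(cs,[(1,1),(1,-1),(-1,-1),(-1,1)])]
    p,res=fitpose(obs); print(nm,p,res.round(1).tolist())
    P=np.array([pix2w('wrist',o[1],o[2],.026,s) for o in obs]); print([round(float(np.linalg.norm(P[i]-P[(i+1)%4])),4) for i in range(4)])
```

```text
apron [ 0.5298 -0.3227  0.0106] [[0.0, 0.5], [0.0, 0.7], [-0.1, -0.9], [0.1, -0.6]]
[0.044, 0.1919, 0.0442, 0.1914]
rail [ 0.5021 -0.4156 -0.1228] [[0.0, 0.0], [-0.1, 0.4], [-0.7, -1.0], [0.7, 0.2]]
[0.034, 0.1668, 0.036, 0.1649]
```

Run:
```python
from h import *
mv([.530,-.3227,.032],.0106)
```

```text
shift mm [ 29.4 -46.5 218. ] turn -0.008 | phi 0.0029 q6 0.79 pos [ 0.5009 -0.3692  0.25  ] rows>= 3.6
```

>>> drive_tool(steps="15 -25 40 -0.008; 29.4 -46.5 85 -0.008; 29.4 -46.5 140 -0.008; 29.4 -46.5 190 -0.008; 29.4 -46.5 216 -0.008", grip=66, force=40)

```text
clock: 2.6
eef_pos: [0.5266, -0.3226, 0.0305]
eef_rot: [[1.0, 0.009, -0.006], [0.009, -1.0, 0.003], [-0.006, -0.003, -1.0]]
wrist_force: [0.6, -0.4, -0.4]
finger_gap: 0.0658
```

Run:
```python
from h import *
mv([.530,-.3227,.032],.0106)
```

```text
shift mm [ 3.4  0.2 -1.5] turn -0.001 | phi 0.0092 q6 0.87 pos [ 0.5266 -0.3226  0.0305] rows>= 0.06
```

>>> drive_tool(steps="3 0 -2 0; 3 0 -2 0; 3 0 -2 0; 3 0 -2 0; 3 0 -2 0", grip=38, force=40)

```text
clock: 3.22
eef_pos: [0.53, -0.3227, 0.0333]
eef_rot: [[1.0, 0.009, -0.005], [0.009, -1.0, 0.002], [-0.005, -0.002, -1.0]]
wrist_force: [0.1, 0.2, -0.1]
finger_gap: 0.0431
```

Run:
```python
from h import *
s=r.state(); print(s['eef_pos'],s['finger_gap'],s['wrist_force'])
mv([.530,-.3227,.15],.0106)
```

```text
[ 0.53   -0.3227  0.0333] 0.043144889208148254 [ 0.0737  0.2112 -0.0968]
shift mm [  -0.5   -0.3 -116.7] turn -0.001 | phi 0.0094 q6 0.88 pos [ 0.53   -0.3227  0.0333] rows>= 1.87
```

>>> drive_tool(steps="0 0 -50 0; 0 0 -105 -0.17; 0 -25 -150 -0.34; 0 -70 -190 -0.51; 0 -120 -210 -0.68")

```text
clock: 3.85
eef_pos: [0.531, -0.203, 0.2471]
eef_rot: [[0.769, 0.639, 0.001], [0.639, -0.769, -0.0], [0.0, 0.001, -1.0]]
wrist_force: [-1.1, 1.0, -1.1]
finger_gap: 0.0428
```

Run:
```python
from h import *
mv([.52,-.02,.28],np.pi/2)
```

```text
shift mm [ 108.6 -147.7  -32.9] turn -0.877 | phi 0.6938 q6 0.36 pos [ 0.531  -0.203   0.2471] rows>= 4.71
```

>>> drive_tool(steps="22 -30 -10 -0.175; 44 -60 -20 -0.35; 66 -90 -30 -0.525; 88 -119 -33 -0.7; 108.6 -147.7 -33 -0.877")

```text
clock: 4.47
eef_pos: [0.5199, -0.0187, 0.2808]
eef_rot: [[-0.006, 1.0, 0.002], [1.0, 0.006, -0.001], [-0.001, 0.002, -1.0]]
wrist_force: [1.1, 1.0, -1.8]
finger_gap: 0.0431
```

>>> drive_tool(steps="0 0 0 0;0 0 0 0;0 0 0 0;0 0 0 0;0 0 0 0")

```text
clock: 5.1
eef_pos: [0.5199, -0.0193, 0.2807]
eef_rot: [[-0.005, 1.0, 0.002], [1.0, 0.005, -0.001], [-0.001, 0.002, -1.0]]
wrist_force: [0.4, -0.5, -0.9]
finger_gap: 0.0427
```

Run:
```python
from h import *
import pickle
s,im=snap('wrist','w2'); print(s['qvel'].round(3),s['eef_pos'],s['wrist_force']); pickle.dump(s,open('w2.pkl','wb'))
```

```text
[ 0.007 -0.002  0.    -0.    -0.    -0.002] [ 0.5199 -0.0193  0.2807] [ 0.4449 -0.5225 -0.9355]
```

View pics/w2.png

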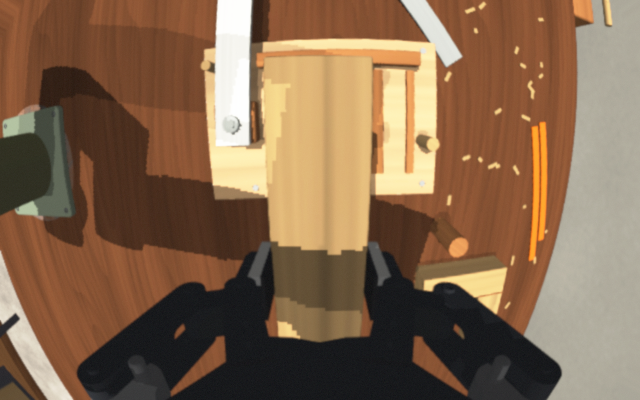

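Run:
```python
from h import *
crop('w2','w2c',190,0,450,200,3)
```

```text
(no output)
```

View pics/w2c.png

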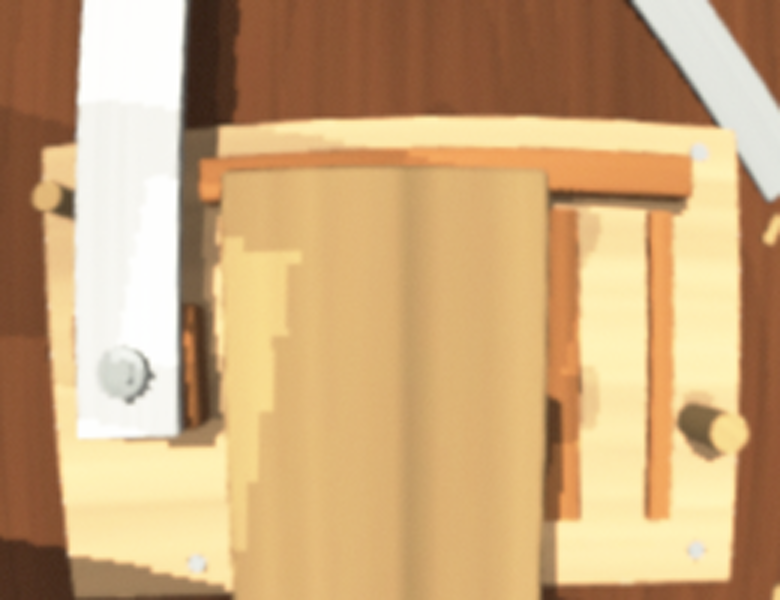

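Run:
```python
from h import *
import pickle; s=pickle.load(open('w2.pkl','rb'))
t=lambda x,y:((x+.5)/3-.5+190,(y+.5)/3-.5)
O=[((44,150),(-45,100,18)),((737,131),(250,100,18)),((731,579),(250,-100,18)),((75,597),(-45,-100,18)),((123,372),(0,0,65)),((730,433),(228,-28,64)),((48,196),(-26,70,64)),((692,158),(223,83,38)),((200,160),(27,83,38))]
obs=[('wrist',*t(*a),np.array(l)/1e3,s) for a,l in O]
p,res=fitpose(obs); print(p,res.round(1).tolist())
# blade angle
c,sn=np.cos(p[2]),np.sin(p[2])
# left & right edges of blade at z .0575
for a in [(78,436),(180,436),(84,20),(187,20)]:
    w=pix2w('wrist',*t(*a),.0575,s); d=w[:2]-p[:2]; print(c*d[0]+sn*d[1],-sn*d[0]+c*d[1])
```

```text
[0.4212 0.0396 0.0332] [[-0.5, -0.8], [0.5, -0.4], [0.2, 1.0], [-0.2, 1.0], [-0.5, 0.5], [0.3, 0.3], [0.0, 0.0], [1.2, -1.0], [-0.6, -0.5]]
-0.021571551996987254 -0.022924333043085787
0.01916810798063169 -0.025425334871750273
-0.013285238535415585 0.1413064043507374
0.027268690726634612 0.13541877399358043
```

```bash
cat >> h.py <<'E'
CR=[0.4212,0.0396,0.0332]
def cw(x,y,z=0):
    c,s=np.cos(CR[2]),np.sin(CR[2]); return np.array([CR[0]+(c*x-s*y)/1e3,CR[1]+(s*x+c*y)/1e3,z/1e3])
def wc(p):
    c,s=np.cos(CR[2]),np.sin(CR[2]); d=np.array(p[:2])-CR[:2]; return np.array([c*d[0]+s*d[1],-s*d[0]+c*d[1]])*1e3
UP=CR[2]+np.pi/2
E
python3 - <<'E'
from h import *
mv(cw(68,-38,88),UP)
E
```

```text
shift mm [ 23.3 -29.8 192.7] turn -0.028 | phi 1.576 q6 -0.21 pos [ 0.5199 -0.0192  0.2808] rows>= 3.14
```

>>> drive_tool(steps="12 -15 45 -0.014; 23.3 -29.8 90 -0.028; 23.3 -29.8 140 -0.028; 23.3 -29.8 175 -0.028; 23.3 -29.8 192 -0.028")

```text
clock: 5.78
eef_pos: [0.4889, 0.004, 0.0866]
eef_rot: [[-0.033, 0.999, -0.002], [0.999, 0.033, -0.0], [0.0, -0.002, -1.0]]
wrist_force: [0.5, 0.1, -0.4]
finger_gap: 0.0431
```

>>> drive_tool(steps="0 0 0 0;0 0 0 0;0 0 0 0;0 0 0 0;0 0 0 0")

```text
clock: 6.4
eef_pos: [0.4893, 0.0039, 0.0872]
eef_rot: [[-0.033, 0.999, -0.001], [0.999, 0.033, -0.0], [-0.0, -0.001, -1.0]]
wrist_force: [-0.7, -0.5, -0.7]
finger_gap: 0.0429
```

Run:
```python
from h import *
import pickle
s,im=snap('wrist','w3'); mv(cw(68,-38,51.5),UP); pickle.dump(s,open('w3.pkl','wb'))
```

```text
shift mm [-0.1  1.3 35.5] turn -0.0 | phi 1.6038 q6 -0.2 pos [0.4892 0.004  0.087 ] rows>= 0.57
```

View pics/w3.png

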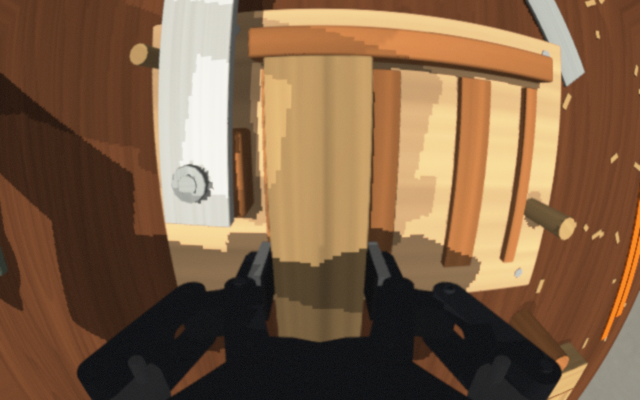

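Run:
```python
from h import *
crop('w3','w3c',360,0,620,290,2.5)
crop('w3','w3d',120,0,380,240,3)
```

```text
(no output)
```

View pics/w3c.png

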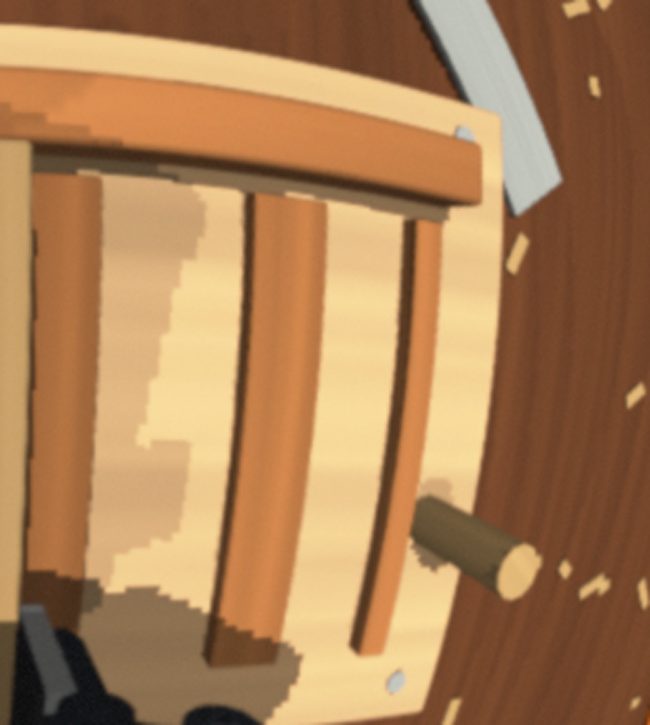

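View pics/w3d.png

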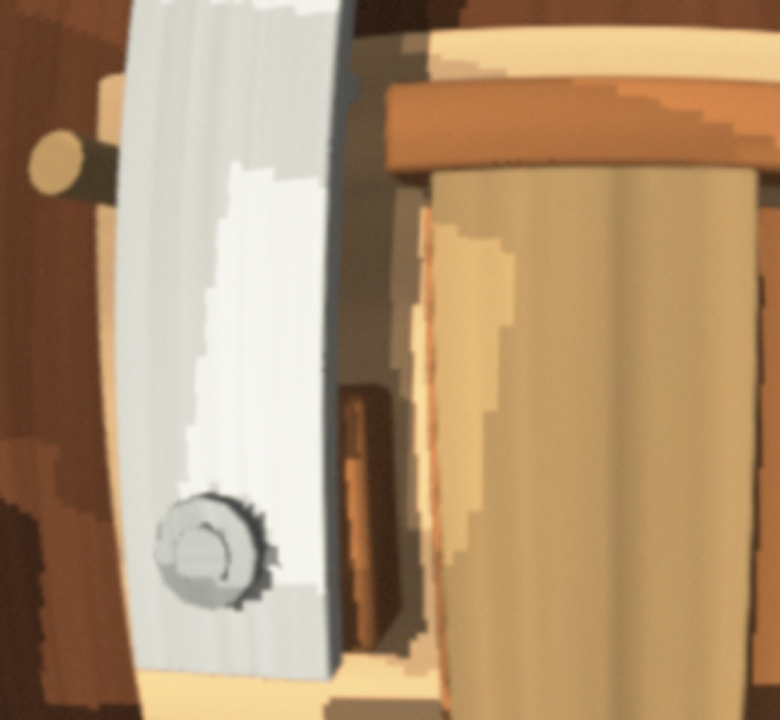

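Run:
```python
from h import *
import pickle; s=pickle.load(open('w3.pkl','rb'))
a=lambda x,y:((x+.5)/2.5-.5+360,(y+.5)/2.5-.5)
b=lambda x,y:((x+.5)/3-.5+120,(y+.5)/3-.5)
O=[(a(101,178),(115,60,26)),(a(255,194),(155,60,26)),(a(327,204),(177,60,26)),(a(277,663),(177,-70,26)),(a(412,219),(207,60,26)),(a(356,652),(207,-70,26)),(a(482,145),(223,83,38)),(a(500,116),(250,100,18)),(a(425,712),(250,-100,18)),(a(517,572),(228,-28,64)),
(b(205,552),(0,0,65)),(b(56,163),(-26,70,64)),(b(386,84),(27,83,38)),(b(100,77),(-45,100,18))]
obs=[('wrist',*u,np.array(l)/1e3,s) for u,l in O]
p,res=fitpose(obs); print(p,res.round(1).tolist())
# rail end top corners measured at z: underside= tcp-33.3 -> top
zt=s['eef_pos'][2]-.0333+.026
for q in [(432,170),(756,170)]: print(wc(pix2w('wrist',*b(*q),zt,s)))
print(wc(s['eef_pos']))
```

```text
[0.4207 0.0398 0.0335] [[1.0, -0.6], [0.2, -0.9], [0.8, -0.6], [-0.4, 1.0], [2.1, -0.3], [0.8, 2.6], [1.4, -0.4], [1.4, -0.7], [-0.9, 0.8], [0.4, 0.5], [-0.8, 1.4], [-0.2, 0.0], [-1.7, -0.2], [-1.1, -0.0]]
[43.6524 58.1759]
[87.8017 58.0954]
[ 66.8967 -37.8929]
```

```bash
sed -i 's/^CR=.*/CR=[0.421,0.0397,0.0333]/' h.py
python3 - <<'E'
from h import *
mv(cw(68.2,-38,53),UP)
E
```

```text
shift mm [-0.   1.3 34. ] turn -0.0 | phi 1.6038 q6 -0.2 pos [0.4892 0.004  0.087 ] rows>= 0.54
```

>>> drive_tool(steps="0 1.5 0 0; 0 1.5 10 0; 0 1.5 20 0; 0 1.5 29 0; 0 1.5 34 0")

```text
clock: 7.08
eef_pos: [0.4899, 0.0041, 0.0518]
eef_rot: [[-0.033, 0.999, -0.003], [0.999, 0.033, 0.0], [0.0, -0.003, -1.0]]
wrist_force: [0.1, 1.0, -1.4]
finger_gap: 0.0429
```

>>> drive_tool(steps="0 0 0.5 0; 0 0 1 0; 0 0 1 0; 1 0 1 0; 2 0 1 0")

```text
clock: 7.7
eef_pos: [0.49, 0.0062, 0.051]
eef_rot: [[-0.033, 0.999, -0.002], [0.999, 0.033, 0.0], [0.0, -0.002, -1.0]]
wrist_force: [0.0, 0.4, -1.1]
finger_gap: 0.0429
```

>>> drive_tool(steps="0 0 0.5 0; 0 0 1 0; 0 0 1.5 0; 0 0 1.5 0; 0 0 1.5 0")

```text
clock: 8.32
eef_pos: [0.49, 0.0062, 0.0496]
eef_rot: [[-0.033, 0.999, -0.002], [0.999, 0.033, 0.0], [0.0, -0.002, -1.0]]
wrist_force: [-0.6, 0.1, 0.3]
finger_gap: 0.0429
```

>>> drive_tool(steps="1 0 0 0; 2 0 0 0; 3 0 0 0; 3.5 0 0 0; 4 0 0 0")

```text
clock: 8.95
eef_pos: [0.4899, 0.0102, 0.0497]
eef_rot: [[-0.033, 0.999, -0.002], [0.999, 0.033, 0.0], [0.0, -0.002, -1.0]]
wrist_force: [0.3, -2.1, -0.2]
finger_gap: 0.0433
```

>>> drive_tool(steps="0.5 0 0 0; 1 0 0 0; 1.5 0 0 0; 1.5 0 0 0; 1.5 0 0 0")

```text
clock: 9.57
eef_pos: [0.4899, 0.0114, 0.0497]
eef_rot: [[-0.033, 0.999, -0.002], [0.999, 0.033, -0.0], [-0.0, -0.002, -1.0]]
wrist_force: [0.2, -2.2, 0.4]
finger_gap: 0.0428
```

>>> drive_tool(steps="0.5 0 0 0; 1 0 0 0; 1.5 0 0 0; 1.5 0 0 0; 1.5 0 0 0")

```text
clock: 10.2
eef_pos: [0.4899, 0.0116, 0.0497]
eef_rot: [[-0.034, 0.999, -0.002], [0.999, 0.034, -0.003], [-0.003, -0.002, -1.0]]
wrist_force: [0.3, -8.2, 0.0]
finger_gap: 0.043
```

>>> drive_tool(steps="-0.5 0 0 0; -0.5 0 0 0; -0.5 0 0 0; -0.5 0 0 0; -0.5 0 0 0", grip=62)

```text
clock: 10.82
eef_pos: [0.4908, 0.0113, 0.05]
eef_rot: [[-0.033, 0.999, -0.0], [0.999, 0.033, -0.003], [-0.003, -0.001, -1.0]]
wrist_force: [5.4, 0.1, -1.9]
finger_gap: 0.0618
```

>>> drive_tool(steps="0 0 -20 0; 0 0 -65 0; 0 0 -120 0; 0 0 -160 0; 0 0 -180 0")

```text
clock: 11.45
eef_pos: [0.4903, 0.0117, 0.2324]
eef_rot: [[-0.034, 0.999, -0.0], [0.999, 0.034, -0.003], [-0.003, -0.0, -1.0]]
wrist_force: [-0.1, -0.6, 0.2]
finger_gap: 0.0618
```

Run:
```python
from h import *
import pickle
s,im=snap('wrist','w4'); pickle.dump(s,open('w4.pkl','wb'));print(s['eef_pos'],s['qvel'])
snap('scene','sc4')
crop('w4','w4c',180,80,480,380,2.5)
crop('sc4','sc4c',170,240,260,320,7)
mv([.5021,-.4156,.25],-.1228)
```

```text
[0.4903 0.0117 0.2324] [ 0.0002 -0.1428 -0.1405 -0.0006  0.3346  0.0004]
shift mm [-427.3   -3.4  -16.1] turn 1.727 | phi 1.6044 q6 -0.18 pos [0.4912 0.0116 0.2324] rows>= 9.29
```

View pics/w4.png

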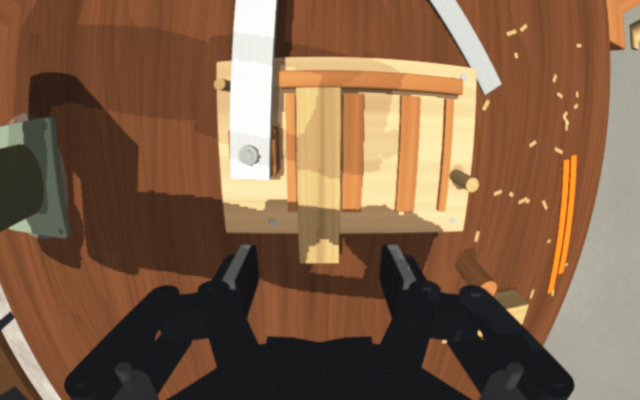

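View pics/sc4c.png

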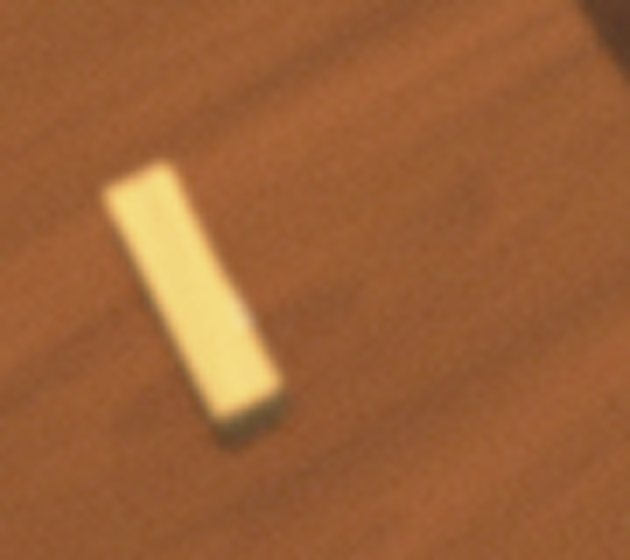

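>>> drive_tool(steps="-45 0 0 0.17; -95 -1 0 0.35; -145 -1 0 0.52; -195 -2 0 0.7; -245 -2 0 0.87", grip=60)

```text
clock: 12.18
eef_pos: [0.4955, -0.2339, 0.2308]
eef_rot: [[0.746, 0.666, -0.003], [0.666, -0.746, -0.0], [-0.002, -0.002, -1.0]]
wrist_force: [1.5, 1.1, 0.1]
finger_gap: 0.0602
```

Run:
```python
from h import *
mv([.5021,-.4156,.20],-.1228)
```

```text
shift mm [-116.   140.    30.9] turn 0.852 | phi 0.7287 q6 0.24 pos [ 0.4955 -0.2339  0.2308] rows>= 4.58
```

>>> drive_tool(steps="-25 30 5 0.17; -50 60 10 0.35; -75 90 20 0.52; -100 120 30 0.7; -116 140 31 0.852")

```text
clock: 12.8
eef_pos: [0.4998, -0.4156, 0.1957]
eef_rot: [[0.992, -0.129, -0.009], [-0.129, -0.992, 0.005], [-0.01, -0.004, -1.0]]
wrist_force: [-0.2, 0.5, -0.7]
finger_gap: 0.0601
```

Run:
```python
from h import *
import pickle
s,im=snap('wrist','w5'); pickle.dump(s,open('w5.pkl','wb'));print(s['eef_pos'],s['qvel'])
crop('w5','w5c',220,60,420,300,3)
mv([.5021,-.4156,.033],-.1228)
```

```text
[ 0.4998 -0.4156  0.1957] [-0.1969  0.2686 -0.3753  0.01    0.0963  0.993 ]
shift mm [  3.1  -3.4 163.2] turn -0.012 | phi -0.1344 q6 0.88 pos [ 0.4998 -0.4188  0.1962] rows>= 2.61
```

View pics/w5c.png

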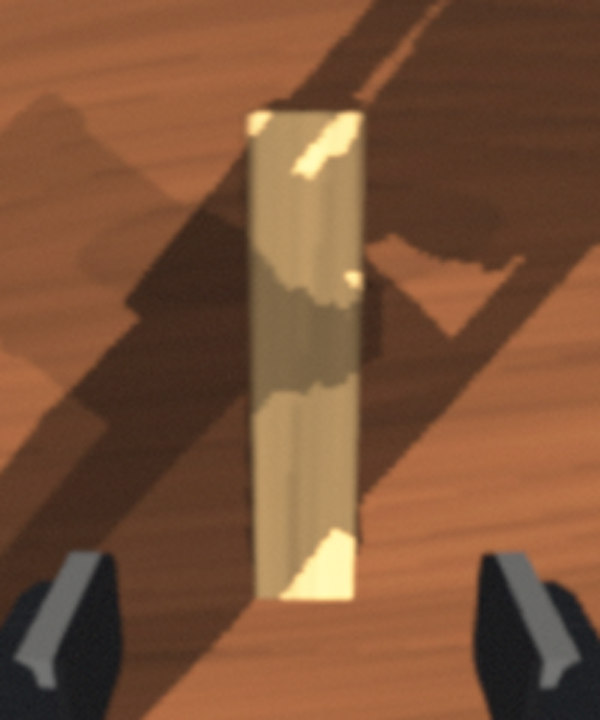

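Run:
```python
from h import *
import pickle; s=pickle.load(open('w5.pkl','rb'))
t=lambda x,y:((x+.5)/3-.5+220,(y+.5)/3-.5+60)
obs=[('wrist',*t(*c),(l[0]*.0825,l[1]*.017,.026),s) for c,l in zip([(248,112),(363,112),(355,600),(257,600)],[(1,1),(1,-1),(-1,-1),(-1,1)])]
p,res=fitpose(obs); print(p,res.round(1).tolist())
mv([p[0],p[1],.033],p[2])
```

```text
[ 0.4996 -0.4178 -0.1266] [[0.7, 0.1], [-0.7, 0.1], [-0.3, -0.2], [0.2, -0.1]]
shift mm [  0.9  -0.9 163.2] turn -0.008 | phi -0.1344 q6 0.88 pos [ 0.4998 -0.4188  0.1962] rows>= 2.61
```

>>> drive_tool(steps="1.5 -1.5 40 -0.01; 1.5 -1.5 90 -0.01; 1.5 -1.5 135 -0.01; 1.5 -1.5 158 -0.01; 1.5 -1.5 163 -0.01")

```text
clock: 13.48
eef_pos: [0.4975, -0.414, 0.0289]
eef_rot: [[0.992, -0.123, -0.014], [-0.123, -0.992, 0.008], [-0.015, -0.007, -1.0]]
wrist_force: [0.5, 0.1, 0.7]
finger_gap: 0.0599
```

>>> drive_tool(steps="0 0 0 0;0 0 0 0;0 0 0 0;0 0 0 0;0 0 0 0", grip=26)

```text
clock: 14.1
eef_pos: [0.4976, -0.4141, 0.0292]
eef_rot: [[0.992, -0.123, -0.014], [-0.123, -0.992, 0.008], [-0.015, -0.006, -1.0]]
wrist_force: [-0.5, 0.2, 0.1]
finger_gap: 0.0328
```

>>> drive_tool(steps="0 0 -50 0; 0 -10 -105 -0.17; 0 -40 -150 -0.34; 10 -80 -180 -0.51; 20 -130 -190 -0.69")

```text
clock: 14.72
eef_pos: [0.5375, -0.2896, 0.2233]
eef_rot: [[0.841, 0.54, -0.009], [0.54, -0.841, 0.004], [-0.005, -0.008, -1.0]]
wrist_force: [1.7, 0.0, -0.7]
finger_gap: 0.0333
```

Run:
```python
from h import *
mv(cw(135,-80,200),UP)
```

```text
shift mm [ 155.  -202.    24.2] turn -1.033 | phi 0.571 q6 0.37 pos [ 0.5375 -0.2896  0.2233] rows>= 5.55
```

>>> drive_tool(steps="31 -40 0 -0.18; 62 -81 0 -0.36; 93 -121 0 -0.54; 124 -162 0 -0.72; 155 -202 0 -0.9")

```text
clock: 15.35
eef_pos: [0.5586, -0.0342, 0.2244]
eef_rot: [[0.094, 0.996, -0.008], [0.996, -0.094, 0.004], [0.003, -0.009, -1.0]]
wrist_force: [0.4, 0.1, -1.3]
finger_gap: 0.033
```

Run:
```python
from h import *
mv(cw(135,-27,88),UP)
```

```text
shift mm [ 50.6  -5.4 136.6] turn -0.127 | phi 1.4768 q6 -0.12 pos [ 0.5586 -0.0342  0.2244] rows>= 2.33
```

>>> drive_tool(steps="20 -2 35 -0.06; 40 -4 70 -0.127; 50 -5.4 105 -0.127; 50 -5.4 130 -0.127; 50 -5.4 136 -0.127")

```text
clock: 15.98
eef_pos: [0.5551, 0.017, 0.0867]
eef_rot: [[-0.033, 0.999, -0.013], [0.999, 0.033, 0.005], [0.005, -0.012, -1.0]]
wrist_force: [0.3, 0.3, -0.1]
finger_gap: 0.0332
```

>>> drive_tool(steps="0 0 0 0;0 0 0 0;0 0 0 0;0 0 0 0;0 0 0 0")

```text
clock: 16.6
eef_pos: [0.5553, 0.0169, 0.087]
eef_rot: [[-0.033, 0.999, -0.012], [0.999, 0.033, 0.005], [0.005, -0.012, -1.0]]
wrist_force: [-0.2, 0.5, 0.2]
finger_gap: 0.0329
```

Run:
```python
from h import *
import pickle
s,im=snap('wrist','w6'); pickle.dump(s,open('w6.pkl','wb'));print(s['eef_rot'],s['wrist_force'])
mv(cw(135,-27,52),UP)
crop('w6','w6c',200,20,440,260,3)
```

```text
[[-0.0333  0.9994 -0.0119]
 [ 0.9994  0.0334  0.0045]
 [ 0.0049 -0.0118 -0.9999]] [-0.1965  0.4748  0.2286]
shift mm [ 0.   2.1 34.9] turn 0.0 | phi 1.6041 q6 -0.16 pos [0.5552 0.017  0.0869] rows>= 0.56
```

View pics/w6c.png

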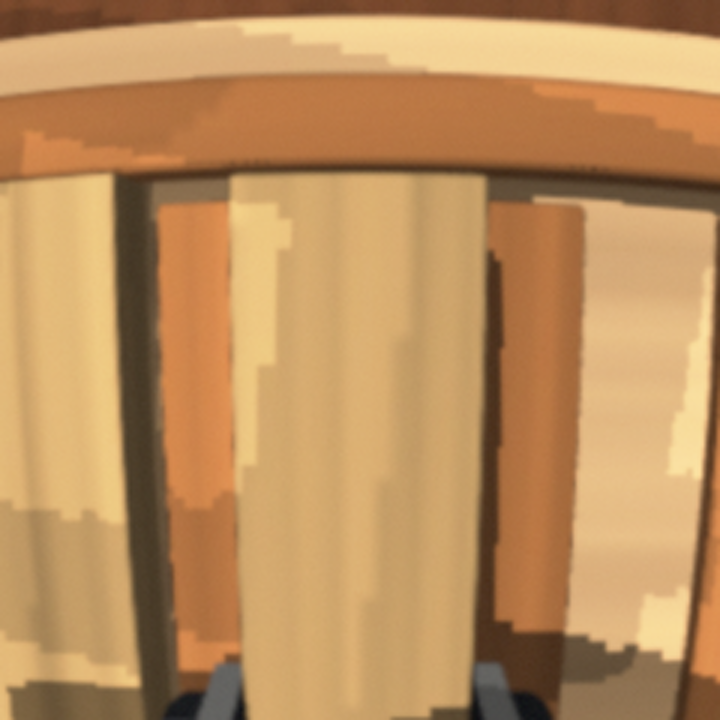

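Run:
```python
from h import *
import pickle; s=pickle.load(open('w6.pkl','rb'))
t=lambda x,y:((x+.5)/3-.5+200,(y+.5)/3-.5+20)
for q,z in [((158,205),.026),((583,207),.026),((230,175),.0835),((486,173),.0835)]: print(wc(pix2w('wrist',*t(*q),z,s)))
print(wc(s['eef_pos']))
```

```text
[92.9457 60.044 ]
[176.086   59.8303]
[115.8035  59.0912]
[149.6682  59.3164]
[133.4371 -27.2155]
```

>>> drive_tool(steps="0 2.6 0 0; 0 2.6 10 0; 0 2.6 22 0; 0 2.6 32 0; 0 2.6 38 0")

```text
clock: 17.27
eef_pos: [0.5564, 0.0175, 0.0476]
eef_rot: [[-0.033, 0.999, -0.014], [0.999, 0.033, 0.005], [0.006, -0.014, -1.0]]
wrist_force: [-2.5, 2.8, 14.4]
finger_gap: 0.033
```

>>> drive_tool(steps="0 0 0.3 0; 0 0 0.6 0; 0 0 1 0; 0 0 1 0; 0 0 1 0")

```text
clock: 17.9
eef_pos: [0.5565, 0.0175, 0.0477]
eef_rot: [[-0.033, 0.999, -0.015], [0.999, 0.033, 0.005], [0.005, -0.014, -1.0]]
wrist_force: [-3.9, 1.3, 8.7]
finger_gap: 0.0333
```

>>> drive_tool(steps="0 0 -1 0; 0 0 -1.5 0; 0 0 -1.5 0; 0 0 -1.5 0; 0 0 -1.5 0")

```text
clock: 18.52
eef_pos: [0.5564, 0.0175, 0.049]
eef_rot: [[-0.033, 0.999, -0.015], [0.999, 0.033, 0.005], [0.005, -0.015, -1.0]]
wrist_force: [-0.0, 0.2, -0.5]
finger_gap: 0.033
```

>>> drive_tool(steps="0 0 0 0;0 0 0 0;0 0 0 0;0 0 0 0;0 0 0 0", grip=50)

```text
clock: 19.15
eef_pos: [0.5564, 0.0175, 0.049]
eef_rot: [[-0.033, 0.999, -0.015], [0.999, 0.033, 0.005], [0.005, -0.015, -1.0]]
wrist_force: [-1.2, -0.5, 0.3]
finger_gap: 0.05
```

>>> drive_tool(steps="0 0 -3 0; 0 0 -5 0; 0 0 -5 0; 0 0 -5 0; 0 0 -5 0")

```text
clock: 19.77
eef_pos: [0.5564, 0.0175, 0.0539]
eef_rot: [[-0.033, 0.999, -0.015], [0.999, 0.033, 0.005], [0.005, -0.015, -1.0]]
wrist_force: [0.8, -0.2, 1.0]
finger_gap: 0.0499
```

>>> drive_tool(steps="0 0 0 0;0 0 0 0;0 0 0 0;0 0 0 0;0 0 0 0", grip=26, force=25)

```text
clock: 20.4
eef_pos: [0.5565, 0.0175, 0.054]
eef_rot: [[-0.033, 0.999, -0.015], [0.999, 0.033, 0.005], [0.005, -0.015, -1.0]]
wrist_force: [1.1, -0.1, 2.2]
finger_gap: 0.0334
```

>>> drive_tool(steps="1 0 0 0;2 0 0 0;3 0 0 0;4 0 0 0;5 0 0 0")

```text
clock: 21.02
eef_pos: [0.5563, 0.0225, 0.054]
eef_rot: [[-0.033, 0.999, -0.015], [0.999, 0.033, 0.005], [0.005, -0.015, -1.0]]
wrist_force: [-0.5, -0.6, 0.3]
finger_gap: 0.0332
```

>>> drive_tool(steps="0.5 0 0 0;1 0 0 0;1.5 0 0 0;2 0 0 0;2 0 0 0")

```text
clock: 21.65
eef_pos: [0.5564, 0.0231, 0.0541]
eef_rot: [[-0.034, 0.999, -0.015], [0.999, 0.034, 0.002], [0.003, -0.015, -1.0]]
wrist_force: [-0.8, -6.9, 0.4]
finger_gap: 0.0336
```

>>> drive_tool(steps="-0.8 0 0 0;-0.8 0 0 0;-0.8 0 0 0;-0.8 0 0 0;-0.8 0 0 0", grip=50)

```text
clock: 22.28
eef_pos: [0.5564, 0.0224, 0.0541]
eef_rot: [[-0.034, 0.999, -0.015], [0.999, 0.034, 0.002], [0.003, -0.015, -1.0]]
wrist_force: [-0.3, 0.1, 0.2]
finger_gap: 0.0497
```

>>> drive_tool(steps="0 0 -15 0; 0 0 -60 0; 0 0 -110 0; 0 0 -150 0; 0 0 -160 0")

```text
clock: 22.9
eef_pos: [0.5612, 0.0218, 0.2191]
eef_rot: [[-0.034, 0.999, -0.006], [0.999, 0.034, 0.001], [0.002, -0.006, -1.0]]
wrist_force: [0.4, -0.0, -0.0]
finger_gap: 0.0503
```

>>> drive_tool(steps="0 0 0 0; -20 0 0 0; -40 0 0 0; -40 0 0 0; -40 0 0 0")

```text
clock: 23.52
eef_pos: [0.5622, -0.0186, 0.2183]
eef_rot: [[-0.033, 0.999, -0.007], [0.999, 0.033, 0.002], [0.002, -0.007, -1.0]]
wrist_force: [0.0, -0.5, 0.1]
finger_gap: 0.0503
```

Run:
```python
from h import *
import pickle
s,im=snap('wrist','w7'); pickle.dump(s,open('w7.pkl','wb'));print(s['eef_pos'],s['qvel'],s['eef_rot'])
crop('w7','w7c',190,20,460,240,2.9)
```

```text
[ 0.5622 -0.0186  0.2183] [ 0.0137 -0.0073 -0.0036 -0.0024 -0.0027  0.0006] [[-0.0327  0.9994 -0.0075]
 [ 0.9995  0.0328  0.0021]
 [ 0.0024 -0.0074 -1.    ]]
```

View pics/w7c.png

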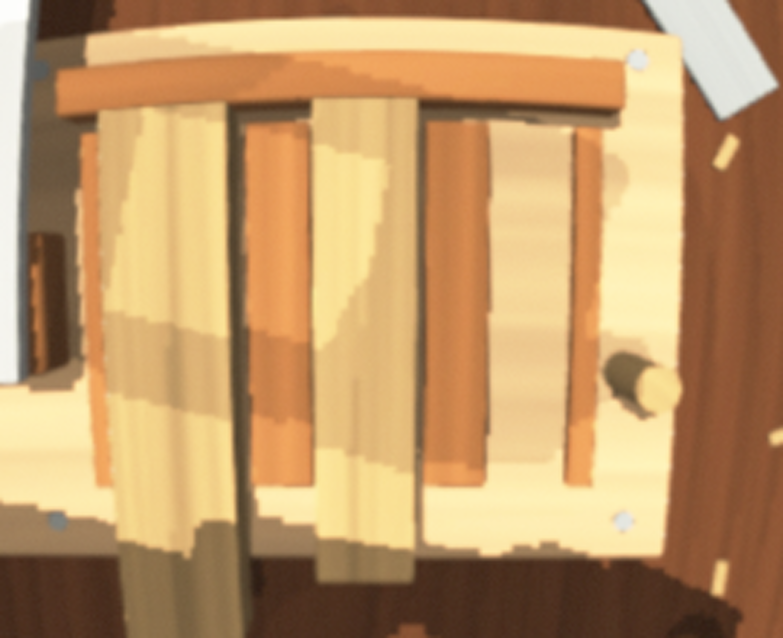

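Run:
```python
from h import *
mv(cw(-45,262,200),UP)
snap('scene','sc7');snap('side','si7')
for nm in ['stretcher','rail','apron']:
  for c in ['scene','side']: print(nm,c,[(round(d['p'],2),np.round(d['box'])) for d in r.spot_in(c,nm)])
```

```text
shift mm [ 324.6 -184.1   20.5] turn 0.0 | phi 1.6043 q6 -0.22 pos [ 0.5623 -0.0182  0.2185] rows>= 5.98
stretcher scene [(0.32, array([260., 178., 340., 258.]))]
stretcher side []
rail scene [(0.57, array([282., 216., 319., 246.])), (0.44, array([357., 176., 375., 194.]))]
rail side [(0.75, array([319., 169., 346., 195.]))]
apron scene [(0.74, array([270., 206., 311., 239.])), (0.4, array([262., 270., 304., 327.]))]
apron side [(0.6, array([334., 170., 361., 201.]))]
```

View pics/sc7.png

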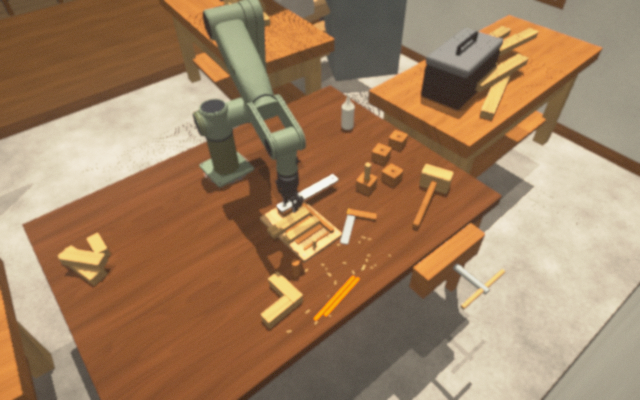

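View pics/si7.png

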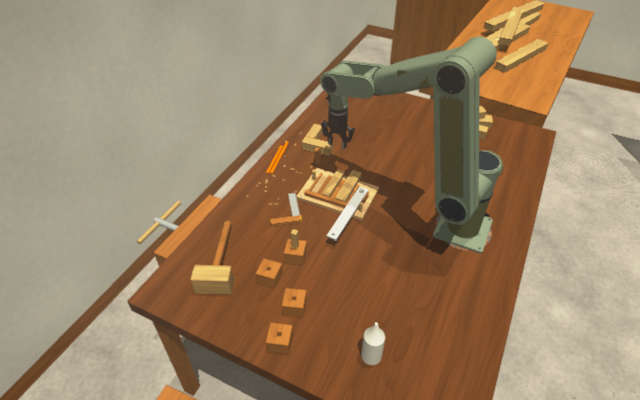

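>>> drive_tool(steps="54 -30 0 0; 108 -61 0 0; 162 -92 0 0; 216 -122 0 0; 270 -153 0 0", grip=0)

```text
clock: 24.6
eef_pos: [0.3993, 0.2483, 0.2209]
eef_rot: [[-0.034, 0.999, -0.005], [0.999, 0.034, 0.002], [0.002, -0.005, -1.0]]
wrist_force: [0.5, 1.1, 0.8]
finger_gap: -0.0001
```

>>> drive_tool(steps="30 -17 10 0; 54 -32 15 0; 54 -32 15 0; 54 -32 15 0; 54 -32 15 0")

```text
clock: 25.22
eef_pos: [0.3662, 0.3006, 0.2065]
eef_rot: [[-0.033, 0.999, -0.004], [0.999, 0.033, 0.002], [0.002, -0.004, -1.0]]
wrist_force: [1.0, 0.1, 0.4]
finger_gap: 0.0002
```

Run:
```python
from h import *
import pickle
s,im=snap('wrist','w8'); pickle.dump(s,open('w8.pkl','wb'));print(s['eef_rot'])
mv(cw(-45,262,66),UP)
```

```text
[[-0.0328  0.9995 -0.0039]
 [ 0.9995  0.0328  0.0021]
 [ 0.0023 -0.0039 -1.    ]]
shift mm [ -0.9   1.7 140.4] turn -0.001 | phi 1.6035 q6 0.47 pos [0.3662 0.3006 0.2064] rows>= 2.25
```

View pics/w8.png

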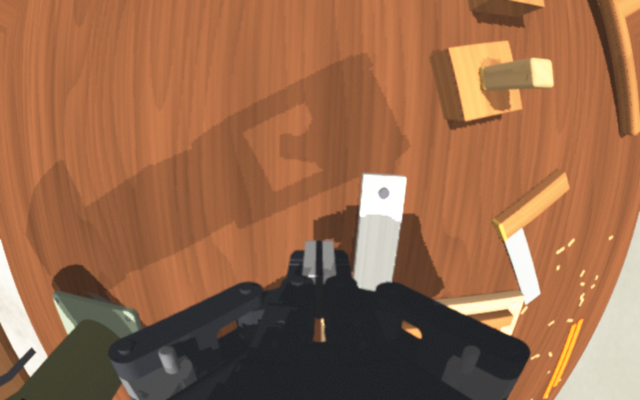

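Run:
```python
from h import *
import pickle; s=pickle.load(open('w8.pkl','rb'))
for q in [(363,174),(406,176),(354,288),(394,291)]: print(wc(pix2w('wrist',*q,.0575,s)))
print(wc(s['eef_pos']))
crop('w8','w8c',430,20,570,140,5)
```

```text
[ -7.8866 279.311 ]
[ 32.2059 277.9295]
[-11.3241 160.6004]
[ 31.5754 155.1663]
[-46.0629 262.5812]
```

View pics/w8c.png

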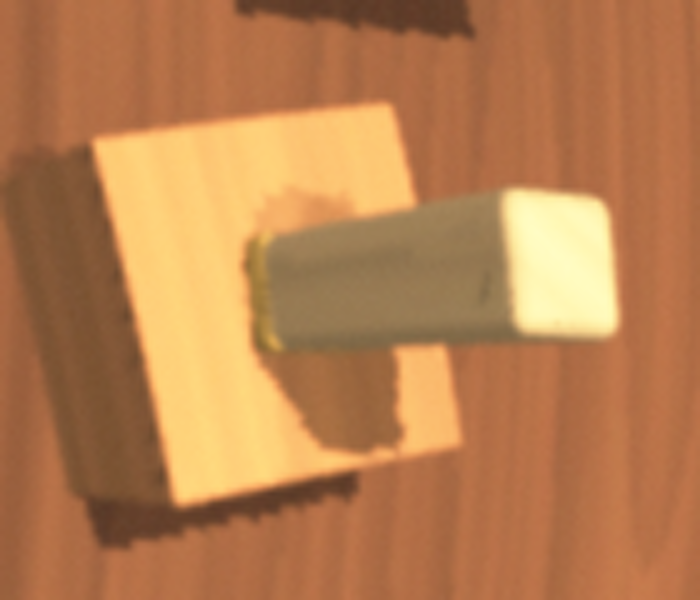

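Run:
```python
from h import *
import pickle; s=pickle.load(open('w8.pkl','rb'))
t=lambda x,y:((x+.5)/5-.5+430,(y+.5)/5-.5+20)
for cs,z,w in (([(503,190),(605,198),(618,333),(516,335)],.1425,.022),([(92,140),(390,103),(460,443),(175,507)],.055,.07)):
    P=np.array([pix2w('wrist',*t(*c),z,s) for c in cs]); print(P[:,:2].round(4).tolist(),P.mean(0),[round(float(np.linalg.norm(P[i]-P[(i+1)%4])),4) for i in range(4)])
    obs=[('wrist',*t(*c),(l[0]*w/2,l[1]*w/2,z),s) for c,l in zip(cs,[(-1,1),(1,1),(1,-1),(-1,-1)])]
    p,res=fitpose(obs); print(p,res.round(1).tolist())
```

```text
[[0.507, 0.4257], [0.5273, 0.4292], [0.5306, 0.4095], [0.5101, 0.4053]] [0.5187 0.4174 0.1425] [0.0206, 0.02, 0.0209, 0.0207]
[0.5188 0.4174 0.1702] [[-0.9, -1.2], [0.5, -1.0], [0.9, 1.7], [-0.3, 0.7]]
[[0.4782, 0.4413], [0.5451, 0.4622], [0.5658, 0.3954], [0.499, 0.374]] [0.522  0.4182 0.055 ] [0.0701, 0.0699, 0.0701, 0.0704]
[ 0.522   0.4182 -5.9795] [[-0.1, 0.1], [-0.2, 0.1], [0.1, 0.1], [0.1, -0.4]]
```

>>> drive_tool(steps="-1 0 40 0; -1 0 85 0; -1 0 120 0; -1 0 134 0; -1 0 137 0")

```text
clock: 25.9
eef_pos: [0.3659, 0.2995, 0.0691]
eef_rot: [[-0.032, 0.999, -0.005], [0.999, 0.032, 0.002], [0.002, -0.005, -1.0]]
wrist_force: [-0.4, 0.4, -0.2]
finger_gap: -0.0002
```

>>> drive_tool(steps="0 3 0 0; 0 7 0 0; 0 11 0 0; 0 15 0 0; 0 19 0 0")

```text
clock: 26.52
eef_pos: [0.3853, 0.3002, 0.0692]
eef_rot: [[-0.032, 0.999, -0.004], [0.999, 0.032, 0.002], [0.002, -0.004, -1.0]]
wrist_force: [-0.5, 0.5, -0.1]
finger_gap: -0.0001
```

```bash
cat >> h.py <<'E'
def arc(a1,off,rr=260,z=69.,n=5,a0=None):
    # tool beside blade fence-side edge; target blade angle a1; prints rows from current pose
    s=r.state(); R=s['eef_rot']; c=wc(s['eef_pos'])
    ph=np.arctan2(R[1,0],R[0,0])-CR[2]
    if a0 is None: a0=ph
    for i in range(1,n+1):
        a=a0+(a1-a0)*i/n
        u=np.array([np.cos(a),np.sin(a)]);nn=np.array([-np.sin(a),np.cos(a)])
        q=rr*u+off*nn; d=R.T@(cw(q[0],q[1],z)-s['eef_pos'])*1e3
        print(' '.join('%.1f'%v for v in d),'%.3f'%(-(a-ph)),end='; ')
    u=np.array([np.cos(ph),np.sin(ph)]);nn=np.array([-np.sin(ph),np.cos(ph)])
    print('\nnow: tool ang',ph.round(4),'r',(c@u).round(1),'off',(c@nn).round(1),'F',s['wrist_force'])
E
python3 - <<'E'
from h import *
arc(1.45,34.5,a0=1.53)
E
```

```text
0.0 7.3 0.2 0.055; 0.3 11.5 0.2 0.071; 0.5 15.7 0.2 0.087; 0.7 19.9 0.1 0.103; 0.8 24.1 0.1 0.119; 
now: tool ang 1.5693 r 261.5 off 27.4 F [-0.4806  0.5016 -0.0921]
```

>>> drive_tool(steps="0 5 0 0.04; 0.3 11 0 0.07; 0.5 15.5 0 0.087; 0.7 20 0 0.103; 0.8 24 0 0.119")

```text
clock: 27.15
eef_pos: [0.4095, 0.3018, 0.0691]
eef_rot: [[0.088, 0.996, -0.005], [0.996, -0.088, 0.002], [0.002, -0.005, -1.0]]
wrist_force: [-1.5, 1.1, 0.3]
finger_gap: -0.0002
```

Run:
```python
from h import *
arc(1.29,34.5)
```

```text
0.9 8.4 0.1 0.032; 1.6 16.7 0.0 0.064; 2.0 25.0 -0.0 0.096; 2.2 33.4 -0.1 0.127; 2.1 41.7 -0.1 0.159; 
now: tool ang 1.4493 r 260.1 off 34.6 F [-1.5141  1.1331  0.2777]
```

>>> drive_tool(steps="0.9 8.4 0 0.032; 1.6 16.7 0 0.064; 2 25 0 0.096; 2.2 33.4 0 0.127; 2.1 41.7 0 0.159")

```text
clock: 27.78
eef_pos: [0.452, 0.3002, 0.069]
eef_rot: [[0.247, 0.969, -0.004], [0.969, -0.247, 0.002], [0.001, -0.005, -1.0]]
wrist_force: [-1.2, 0.2, 1.7]
finger_gap: 0.0001
```

>>> drive_tool(steps="0.9 8.4 0 0.032; 1.6 16.7 0 0.064; 2 25 0 0.096; 2.2 33.4 0 0.127; 2.1 41.7 0 0.159")

```text
clock: 28.4
eef_pos: [0.4936, 0.2919, 0.0689]
eef_rot: [[0.399, 0.917, -0.004], [0.917, -0.399, 0.002], [0.0, -0.005, -1.0]]
wrist_force: [-0.8, 1.5, 0.7]
finger_gap: 0.0002
```

Run:
```python
from h import *
arc(0.96,34.5)
```

```text
0.8 8.3 -0.1 0.033; 1.5 17.0 -0.1 0.067; 2.0 25.8 -0.2 0.100; 2.1 34.5 -0.2 0.134; 1.9 43.3 -0.3 0.167; 
now: tool ang 1.127 r 260.2 off 34.1 F [-0.8269  1.4878  0.6645]
```

>>> drive_tool(steps="0.8 8.4 0 0.033; 1.5 17 0 0.067; 2 25.8 0 0.1; 2.1 34.5 0 0.134; 2 43.3 0 0.167")

```text
clock: 29.02
eef_pos: [0.5346, 0.2761, 0.0687]
eef_rot: [[0.548, 0.837, -0.004], [0.837, -0.548, 0.002], [-0.0, -0.005, -1.0]]
wrist_force: [-1.4, 0.4, 1.3]
finger_gap: 0.0002
```

>>> drive_tool(steps="0.8 8.4 0 0.033; 1.5 17 0 0.067; 2 25.8 0 0.1; 2.1 34.5 0 0.134; 2 43.3 0 0.167")

```text
clock: 29.65
eef_pos: [0.5724, 0.2538, 0.0686]
eef_rot: [[0.681, 0.732, -0.004], [0.732, -0.681, 0.002], [-0.001, -0.004, -1.0]]
wrist_force: [-0.4, 1.5, 1.8]
finger_gap: 0.0004
```

>>> drive_tool(steps="0.8 8.4 0 0.033; 1.5 17 0 0.067; 2 25.8 0 0.1; 2.1 34.5 0 0.134; 2 43.3 0 0.167")

```text
clock: 30.28
eef_pos: [0.6059, 0.2253, 0.0684]
eef_rot: [[0.794, 0.607, -0.004], [0.607, -0.794, 0.002], [-0.002, -0.004, -1.0]]
wrist_force: [0.4, 1.9, 1.8]
finger_gap: -0.0
```

Run:
```python
from h import *
arc(0.46,34.5)
snap('wrist','w9')
```

```text
1.3 9.0 -0.6 0.032; 2.0 17.3 -0.7 0.064; 2.4 25.7 -0.7 0.096; 2.6 34.0 -0.7 0.127; 2.5 42.4 -0.8 0.159; 
now: tool ang 0.6194 r 259.7 off 35.2 F [0.4363 1.8973 1.7511]
```

View pics/w9.png

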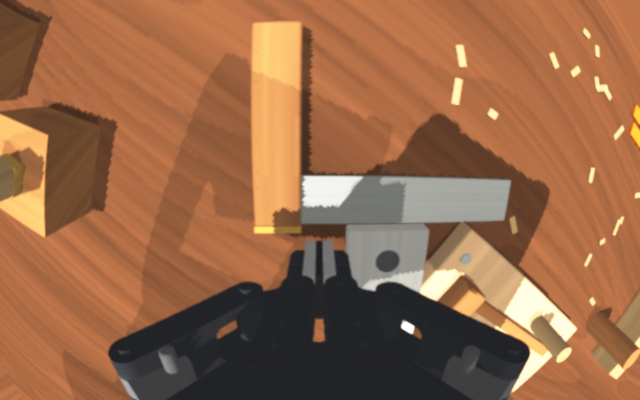

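>>> drive_tool(steps="1 8.5 -0.5 0.032; 1.8 17 -0.7 0.064; 2.2 25.5 -0.7 0.096; 2.4 34 -0.7 0.127; 2.4 42.4 -0.8 0.159")

```text
clock: 30.95
eef_pos: [0.6345, 0.1916, 0.069]
eef_rot: [[0.882, 0.471, -0.004], [0.471, -0.882, 0.001], [-0.003, -0.003, -1.0]]
wrist_force: [-1.2, 0.1, -0.7]
finger_gap: -0.0003
```

>>> drive_tool(steps="0.8 8.4 0 0.033; 1.5 17 0 0.067; 2 25.8 0 0.1; 2.1 34.5 0 0.134; 2 43.3 0 0.167")

```text
clock: 31.58
eef_pos: [0.657, 0.1538, 0.0689]
eef_rot: [[0.949, 0.315, -0.004], [0.315, -0.949, 0.001], [-0.003, -0.002, -1.0]]
wrist_force: [-1.1, 1.1, 0.4]
finger_gap: -0.0002
```

Run:
```python
from h import *
arc(0.13,34.5)
```

```text
1.1 7.5 -0.1 0.032; 1.8 15.7 -0.1 0.063; 2.2 24.0 -0.1 0.095; 2.4 32.3 -0.1 0.126; 2.3 40.5 -0.2 0.158; 
now: tool ang 0.2877 r 259.9 off 33.8 F [-1.0798  1.1388  0.3692]
```

>>> drive_tool(steps="0.8 8 0 0.032; 1.5 16 0 0.063; 2 24 0 0.095; 2.1 32 0 0.126; 2 40.5 0 0.158")

```text
clock: 32.2
eef_pos: [0.6719, 0.1155, 0.0689]
eef_rot: [[0.987, 0.16, -0.003], [0.16, -0.987, 0.001], [-0.003, -0.002, -1.0]]
wrist_force: [-0.8, 0.6, 1.2]
finger_gap: 0.0003
```

>>> drive_tool(steps="0.5 5 0 0.02; 1 10 0 0.04; 1.2 15 0 0.06; 1.4 20 0 0.08; 1.6 25 0 0.095")

```text
clock: 32.83
eef_pos: [0.6778, 0.0909, 0.069]
eef_rot: [[0.998, 0.065, -0.003], [0.065, -0.998, 0.001], [-0.003, -0.001, -1.0]]
wrist_force: [0.3, 1.1, -0.3]
finger_gap: 0.0002
```

Run:
```python
from h import *
arc(0.0,34)
```

```text
0.7 2.0 0.0 0.006; 0.9 3.7 -0.0 0.013; 1.1 5.3 -0.0 0.019; 1.2 7.0 -0.0 0.025; 1.4 8.6 -0.0 0.032; 
now: tool ang 0.0317 r 259.5 off 34.4 F [ 0.2815  1.0975 -0.2631]
```

Approach the stop slowly and watch the force.

>>> drive_tool(steps="0 1.5 0 0.006; 0 3 0 0.012; 0 4.5 0 0.018; 0 6 0 0.025; 0 7 0 0.03")

```text
clock: 33.45
eef_pos: [0.6783, 0.0838, 0.0691]
eef_rot: [[0.999, 0.035, -0.003], [0.035, -0.999, 0.001], [-0.003, -0.001, -1.0]]
wrist_force: [0.8, 1.0, 0.6]
finger_gap: 0.0003
```

>>> drive_tool(steps="0 0.5 0 0; 0 1 0 0; 0 1.5 0 0; 0 2 0 0; 0 2 0 0")

```text
clock: 34.08
eef_pos: [0.6784, 0.0818, 0.0691]
eef_rot: [[0.999, 0.035, -0.002], [0.035, -0.999, 0.001], [-0.002, -0.001, -1.0]]
wrist_force: [1.3, 1.1, 0.8]
finger_gap: -0.0002
```

>>> drive_tool(steps="0 0.5 0 0; 0 1 0 0; 0 1.5 0 0; 0 2 0 0; 0 2 0 0")

```text
clock: 34.7
eef_pos: [0.6783, 0.0814, 0.0691]
eef_rot: [[0.999, 0.035, -0.002], [0.035, -0.999, 0.004], [-0.002, -0.004, -1.0]]
wrist_force: [0.8, 6.0, 0.3]
finger_gap: 0.0001
```

Run:
```python
from h import *
arc(0.0,34)
```

```text
1.4 -1.2 0.1 0.000; 1.4 -1.2 0.1 0.001; 1.4 -1.1 0.1 0.001; 1.4 -1.0 0.1 0.001; 1.4 -0.9 0.1 0.002; 
now: tool ang 0.0017 r 258.6 off 32.7 F [0.8437 5.9791 0.3027]
```

>>> drive_tool(steps="0 -4 0 0; 0 -12 0 0; 0 -15 -20 0; 0 -15 -60 0; 0 -15 -110 0")

```text
clock: 35.33
eef_pos: [0.6774, 0.0959, 0.1803]
eef_rot: [[0.999, 0.035, -0.004], [0.035, -0.999, 0.003], [-0.004, -0.003, -1.0]]
wrist_force: [0.4, -0.2, -0.6]
finger_gap: 0.0001
```

>>> drive_tool(steps="-10 -10 -20 -0.17; -20 -30 -40 -0.34; -40 -60 -60 -0.51; -60 -90 -80 -0.69; -80 -130 -80 -0.87", grip=60)

```text
clock: 35.95
eef_pos: [0.5942, 0.2232, 0.2657]
eef_rot: [[0.614, 0.789, 0.003], [0.789, -0.614, 0.004], [0.005, -0.0, -1.0]]
wrist_force: [-0.2, 0.1, -1.2]
finger_gap: 0.0599
```

Run:
```python
from h import *
mv([.518,.40,.26],1.74)
```

```text
shift mm [  92.7 -168.7    6.2] turn -0.83 | phi 0.9097 q6 0.88 pos [0.5942 0.2232 0.2657] rows>= 4.46
```

>>> drive_tool(steps="18 -34 1 -0.17; 37 -68 2 -0.34; 56 -101 4 -0.51; 75 -135 6 -0.68; 92.7 -168.7 6 -0.83")

```text
clock: 36.58
eef_pos: [0.5176, 0.401, 0.2619]
eef_rot: [[-0.173, 0.985, 0.005], [0.985, 0.173, 0.004], [0.003, 0.005, -1.0]]
wrist_force: [0.6, 0.8, 0.6]
finger_gap: 0.06
```

>>> drive_tool(steps="0 0 0 0;0 0 0 0;0 0 0 0;0 0 0 0;0 0 0 0")

```text
clock: 37.2
eef_pos: [0.518, 0.4003, 0.2618]
eef_rot: [[-0.172, 0.985, 0.004], [0.985, 0.172, 0.004], [0.003, 0.005, -1.0]]
wrist_force: [0.4, 0.1, 0.4]
finger_gap: 0.0599
```

Run:
```python
from h import *
import pickle
s,im=snap('wrist','w10'); pickle.dump(s,open('w10.pkl','wb'));print(s['eef_rot'],s['eef_pos'])
snap('scene','sc10')
crop('w10','w10c',250,120,410,300,4)
crop('sc10','sc10c',230,160,390,280,5)
```

```text
[[-0.1716  0.9852  0.0044]
 [ 0.9852  0.1716  0.004 ]
 [ 0.0031  0.005  -1.    ]] [0.518  0.4003 0.2618]
```

View pics/w10.png

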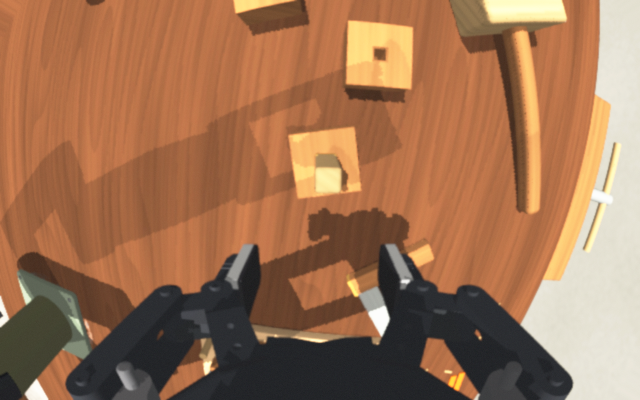

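View pics/w10c.png

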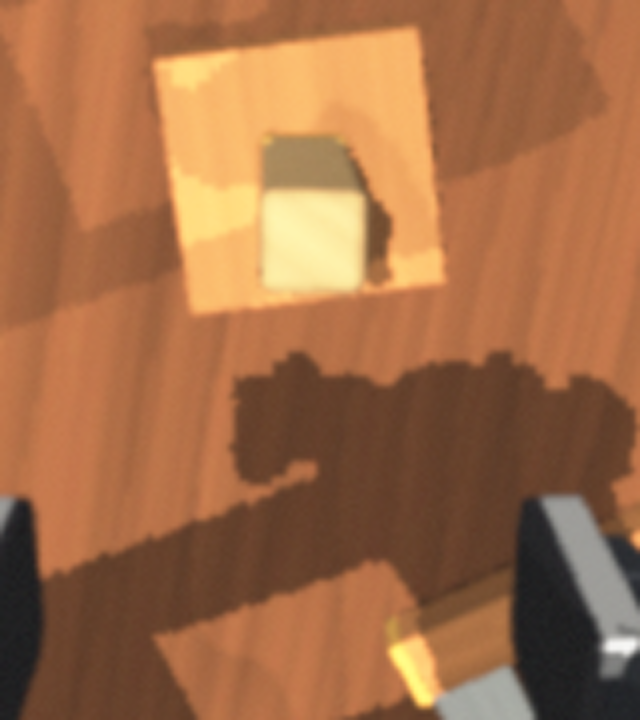

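View pics/sc10c.png

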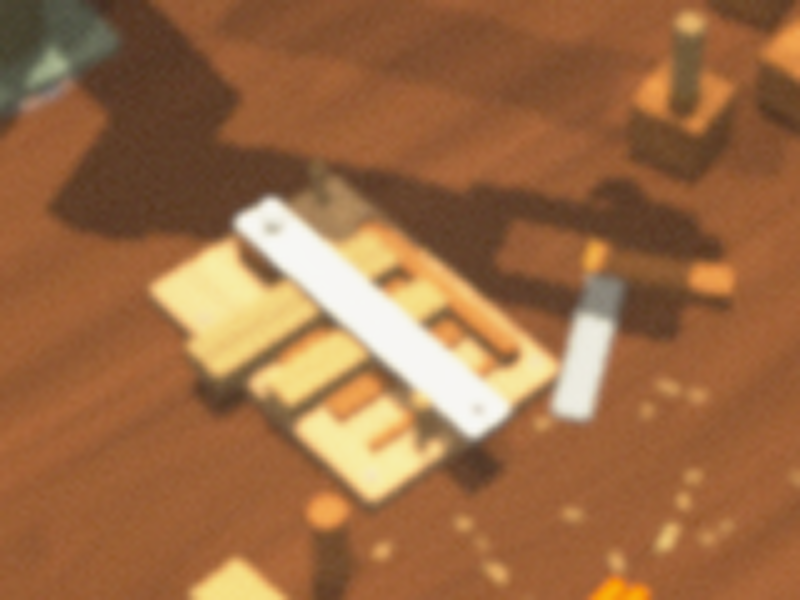

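Run:
```python
from h import *
import pickle; s=pickle.load(open('w10.pkl','rb'))
t=lambda x,y:((x+.5)/4-.5+250,(y+.5)/4-.5+120)
for z in (.14,.1425):
  P=np.array([pix2w('wrist',*t(*c),z,s) for c in [(262,189),(364,188),(365,290),(262,290)]]); print(P.mean(0),[round(float(np.linalg.norm(P[i]-P[(i+1)%4])),4) for i in range(4)])
P=np.array([pix2w('wrist',*t(*c),.055,s) for c in [(262,135),(345,135)]]); print(P, np.linalg.norm(P[1]-P[0]))
m=P.mean(0); n=(P[1]-P[0])/np.linalg.norm(P[1]-P[0]); print('base c',m[:2]+.011*np.array([n[1],-n[0]]))
P=np.array([pix2w('wrist',*t(*c),.055,s) for c in [(153,60),(416,28),(445,284),(193,314)]]);print('block',P.mean(0))
mv([.520,.4175,.19],1.743)
```

```text
[0.522  0.4191 0.14  ] [0.0203, 0.0211, 0.0209, 0.0208]
[0.5219 0.4197 0.1425] [0.0201, 0.0209, 0.0207, 0.0206]
[[0.5097 0.4265 0.055 ]
 [0.5315 0.4303 0.055 ]] 0.022116185380714196
base c [0.5225 0.4176]
block [0.5221 0.4182 0.055 ]
shift mm [16.1  4.7 71.9] turn 0.001 | phi 1.7438 q6 0.35 pos [0.5178 0.4006 0.2618] rows>= 1.18
```

Run:
```python
from h import *
mv([.522,.4185,.103],1.743)
```

```text
shift mm [ 16.4   6.4 158.9] turn 0.001 | phi 1.7438 q6 0.35 pos [0.5178 0.4006 0.2618] rows>= 2.56
```

>>> drive_tool(steps="10 4 20 0; 16.4 6.4 50 0; 16.4 6.4 100 0; 16.4 6.4 145 0; 16.4 6.4 157 0")

```text
clock: 37.92
eef_pos: [0.5186, 0.417, 0.0988]
eef_rot: [[-0.172, 0.985, -0.004], [0.985, 0.172, -0.001], [-0.0, -0.004, -1.0]]
wrist_force: [-0.5, -0.4, 0.5]
finger_gap: 0.06
```

Run:
```python
from h import *
mv([.522,.4185,.103],1.743)
snap('wrist','w11')
```

```text
shift mm [ 0.9  3.6 -4.2] turn 0.001 | phi 1.744 q6 0.37 pos [0.5186 0.417  0.0988] rows>= 0.09
```

View pics/w11.png

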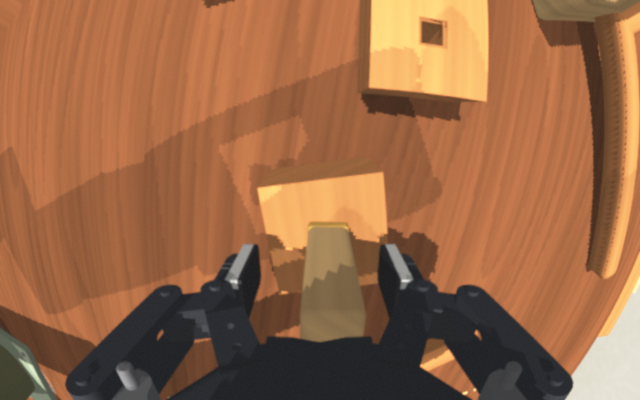

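>>> drive_tool(steps="1 3.5 -4 0;1 3.5 -4 0;1 3.5 -4 0;1 3.5 -4 0;1 3.5 -4 0", grip=40)

```text
clock: 38.6
eef_pos: [0.5228, 0.4189, 0.1041]
eef_rot: [[-0.172, 0.985, -0.002], [0.985, 0.172, 0.0], [0.001, -0.002, -1.0]]
wrist_force: [-0.2, 0.2, -1.1]
finger_gap: 0.0399
```

>>> drive_tool(steps="0 0 0 0;0 0 0 0;0 0 0 0;0 0 0 0;0 0 0 0", grip=14, force=60)

```text
clock: 39.22
eef_pos: [0.5229, 0.419, 0.1042]
eef_rot: [[-0.172, 0.985, -0.002], [0.985, 0.172, 0.0], [0.001, -0.002, -1.0]]
wrist_force: [1.0, 0.3, 2.6]
finger_gap: 0.0216
```

Run:
```python
from h import *
import pickle
s=r.state(); pickle.dump(s,open('awlgrip.pkl','wb')); print(s['eef_pos'],s['eef_rot'],s['wrist_force'],s['finger_gap'])
```

```text
[0.5229 0.419  0.1042] [[-0.1723  0.985  -0.0019]
 [ 0.985   0.1723  0.0003]
 [ 0.0006 -0.0018 -1.    ]] [0.971  0.3215 2.619 ] 0.021616932599883197
```

>>> drive_tool(steps="0 0 -10 0; 0 0 -30 0; 0 0 -60 0; 0 0 -90 0; 0 0 -110 0")

```text
clock: 39.85
eef_pos: [0.524, 0.4195, 0.2178]
eef_rot: [[-0.172, 0.985, 0.002], [0.985, 0.172, 0.003], [0.002, 0.002, -1.0]]
wrist_force: [1.3, 0.1, -0.0]
finger_gap: 0.0215
```

Run:
```python
from h import *
import pickle; s=pickle.load(open('w7.pkl','rb'))
t=lambda x,y:((x+.5)/2.9-.5+190,(y+.5)/2.9-.5+20)
for q in [(97,105),(226,103),(103,250),(229,250),(312,98),(417,98),(312,250),(417,250)]: print(q,wc(pix2w('wrist',*t(*q),.044,s)))
for q in [(244,124),(246,250),(426,250),(489,250)]: print('batten',q,wc(pix2w('wrist',*t(*q),.026,s)))
s=r.state(); print(s['eef_pos'],s['wrist_force'],s['finger_gap'],s['eef_rot'])
mv(cw(40,40,180),s and 1.743)
```

```text
(97, 105) [44.7917 67.1687]
(226, 103) [88.9147 64.5123]
(103, 250) [46.4107 17.1362]
(229, 250) [89.6131 15.0887]
(312, 98) [117.048   65.1141]
(417, 98) [150.9062  64.9155]
(312, 250) [116.8982  14.4266]
(417, 250) [150.9364  14.3177]
batten (244, 124) [92.1483 59.9171]
batten (246, 250) [92.5555 15.2056]
batten (426, 250) [154.7294  14.6063]
batten (489, 250) [176.5227  14.9917]
[0.524  0.4195 0.2178] [ 1.2749  0.0783 -0.0218] 0.021450895502090835 [[-0.1723  0.985   0.0017]
 [ 0.985   0.1723  0.0025]
 [ 0.0022  0.0021 -1.    ]]
shift mm [-322.5 -121.8   36.8] turn 0.001 | phi 1.744 q6 0.37 pos [0.524  0.4195 0.2178] rows>= 5.55
```

Run:
```python
from h import *
mv(cw(50,50,180),UP)
```

```text
shift mm [-314.  -110.5   36.9] turn 0.14 | phi 1.744 q6 0.37 pos [0.524  0.4195 0.2178] rows>= 5.36
```

>>> drive_tool(steps="-50 -18 0 0.03; -110 -39 0 0.06; -165 -58 0 0.1; -220 -78 0 0.14; -270 -95 5 0.14")

```text
clock: 40.48
eef_pos: [0.4768, 0.1355, 0.2131]
eef_rot: [[-0.033, 0.999, 0.004], [0.999, 0.033, 0.002], [0.002, 0.004, -1.0]]
wrist_force: [0.3, -0.0, 0.2]
finger_gap: 0.0213
```

Run:
```python
from h import *
mv(cw(50,40,165),UP)
```

```text
shift mm [-54.   -9.1  48. ] turn -0.0 | phi 1.6038 q6 0.07 pos [0.4768 0.1355 0.2131] rows>= 1.16
```

>>> drive_tool(steps="-20 -3 0 0; -40 -6 10 0; -54 -9 25 0; -54 -9 40 0; -54 -9 48 0")

```text
clock: 41.1
eef_pos: [0.4689, 0.0818, 0.1634]
eef_rot: [[-0.033, 0.999, 0.001], [0.999, 0.033, 0.003], [0.003, 0.001, -1.0]]
wrist_force: [-0.3, 0.4, -1.3]
finger_gap: 0.0212
```

>>> drive_tool(steps="0 0 0 0;0 0 0 0;0 0 0 0;0 0 0 0;0 0 0 0")

```text
clock: 41.72
eef_pos: [0.469, 0.0818, 0.1637]
eef_rot: [[-0.033, 0.999, 0.002], [0.999, 0.033, 0.003], [0.003, 0.002, -1.0]]
wrist_force: [-0.4, -0.5, -0.2]
finger_gap: 0.0213
```

Run:
```python
from h import *
import pickle
s,im=snap('wrist','w12'); pickle.dump(s,open('w12.pkl','wb'))
print(s['eef_rot'],s['eef_pos'],s['wrist_force'],wc(s['eef_pos']))
snap('side','si12'); crop('si12','si12c',280,120,420,240,5)
```

```text
[[-0.0333  0.9994  0.0019]
 [ 0.9994  0.0333  0.0029]
 [ 0.0028  0.002  -1.    ]] [0.469  0.0818 0.1637] [-0.3795 -0.5491 -0.2302] [49.4157 40.5166]
```

View pics/w12.png

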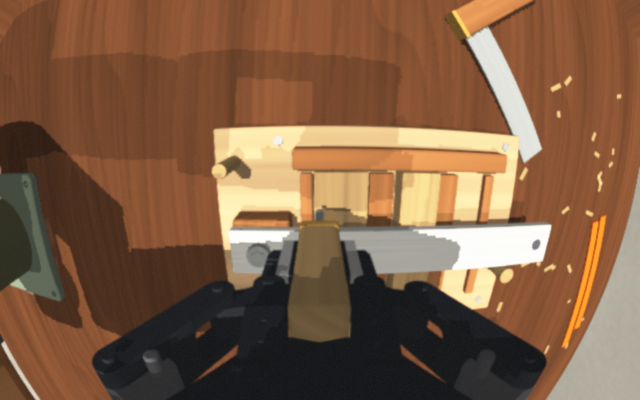

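View pics/si12c.png

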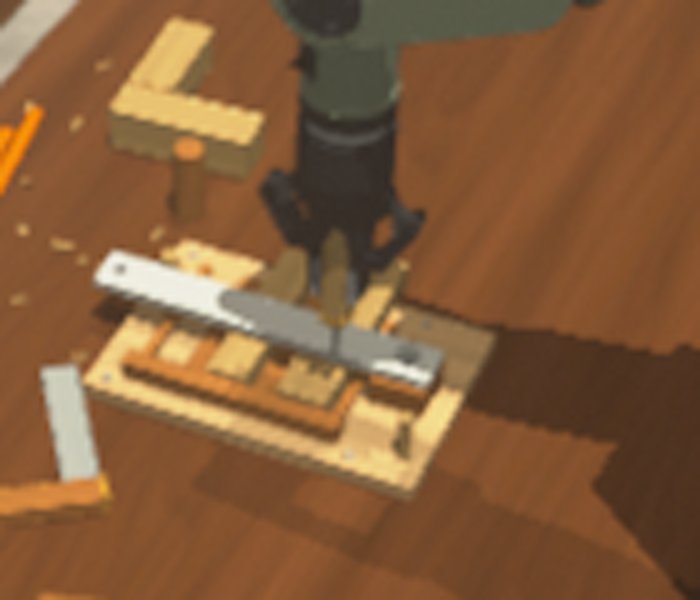

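Run:
```python
from h import *
import pickle; s=pickle.load(open('w12.pkl','rb'))
crop('w12','w12c',220,130,380,290,4.5)
# predicted tip/shank pixel
R=s['eef_rot'];p=s['eef_pos']
for L in (99.2,90,50): print(L,w2pix('wrist',p+R[:,2]*L/1e3,s))
for q in [(232,229),(550,225),(541,242.5),(547,257)]: pass
print([w2pix('wrist',cw(x,y,57.5),s).round(1).tolist() for x,y in [(-25,20),(278,20),(278,-20),(125,20)]])
```

```text
99.2 [319.8377 209.0315]
90 [319.8719 213.0644]
50 [320.056  234.9599]
[[228.2, 230.4], [551.4, 224.9], [542.2, 261.3], [412.0, 230.2]]
```

View pics/w12c.png

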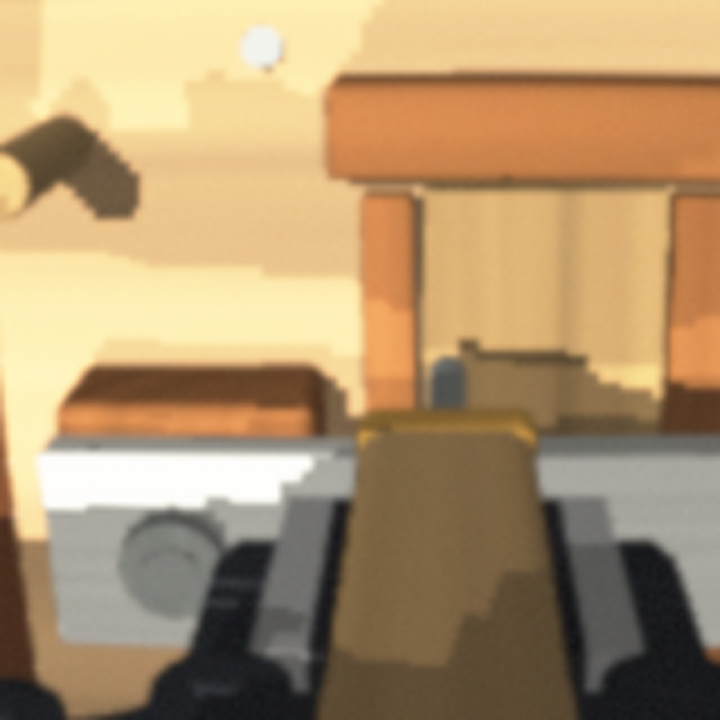

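>>> drive_tool(steps="-6 -1 0 0; -14 -2.3 0 0; -14 -2.3 6 0; -14 -2.3 13 0; -14 -2.3 17 0")

```text
clock: 42.45
eef_pos: [0.4666, 0.0678, 0.1456]
eef_rot: [[-0.033, 0.999, 0.0], [0.999, 0.033, 0.003], [0.003, 0.0, -1.0]]
wrist_force: [0.1, 0.4, -0.3]
finger_gap: 0.0212
```

>>> drive_tool(steps="-0.5 0 0 0; -1 0 0 0; -1.5 0 0 0; -2 0 0 0; -2 0 0 0")

```text
clock: 43.08
eef_pos: [0.4668, 0.0658, 0.1457]
eef_rot: [[-0.033, 0.999, 0.001], [0.999, 0.033, 0.003], [0.003, 0.001, -1.0]]
wrist_force: [-0.1, 0.2, -0.0]
finger_gap: 0.0213
```

```bash
cat >> h.py <<'E'
def tip():
    s=r.state(); p=s['eef_pos']+s['eef_rot'][:,2]*.0992; print('tip cradle',wc(p).round(2),'z',(p[2]*1e3).round(2),'F',s['wrist_force'].round(2),'tcp',s['eef_pos'],'R3',s['eef_rot'][:,2].round(4),'t',s['clock'])
E
python3 -c "
from h import *
tip()"
```

```text
tip cradle [46.66 24.87] z 46.53 F [-0.07  0.16 -0.01] tcp [0.4668 0.0658 0.1457] R3 [ 0.0005  0.003  -1.    ] t 43.075
```

>>> drive_tool(steps="-0.4 0 0 0; -0.8 0 0 0; -1.2 0 0 0; -1.5 0 0 0; -1.5 0 0 0")

```text
clock: 43.7
eef_pos: [0.4668, 0.0646, 0.1457]
eef_rot: [[-0.033, 0.999, 0.001], [0.999, 0.033, 0.004], [0.004, 0.001, -1.0]]
wrist_force: [-0.2, 0.7, -0.2]
finger_gap: 0.021
```

>>> drive_tool(steps="-0.2 0 0 0; -0.4 0 0 0; -0.6 0 0 0; -0.8 0 0 0; -0.8 0 0 0")

```text
clock: 44.32
eef_pos: [0.4668, 0.0641, 0.1458]
eef_rot: [[-0.033, 0.999, 0.001], [0.999, 0.033, 0.005], [0.005, 0.001, -1.0]]
wrist_force: [0.1, 4.1, -1.0]
finger_gap: 0.0213
```

```bash
python3 -c "
from h import *
tip()"
```

```text
tip cradle [46.72 23.34] z 46.57 F [ 0.07  4.08 -0.99] tcp [0.4668 0.0641 0.1458] R3 [ 0.0007  0.0046 -1.    ] t 44.325
```

>>> drive_tool(steps="0.9 0.8 0 0; 0.9 0.8 0.5 0; 0.9 0.8 1 0; 0.9 0.8 1.5 0; 0.9 0.8 2 0")

```text
clock: 44.95
eef_pos: [0.4677, 0.0648, 0.1437]
eef_rot: [[-0.033, 0.999, 0.001], [0.999, 0.033, 0.004], [0.004, 0.001, -1.0]]
wrist_force: [-0.2, 0.7, -0.0]
finger_gap: 0.0212
```

>>> drive_tool(steps="0 0 0.2 0; 0 0 0.4 0; 0 0 0.6 0; 0 0 0.8 0; 0 0 0.8 0")

```text
clock: 45.58
eef_pos: [0.4677, 0.0648, 0.143]
eef_rot: [[-0.033, 0.999, 0.001], [0.999, 0.033, 0.004], [0.004, 0.001, -1.0]]
wrist_force: [-0.0, 0.5, -0.4]
finger_gap: 0.0213
```

```bash
python3 -c "
from h import *
tip()"
```

```text
tip cradle [47.61 23.89] z 43.81 F [-0.04  0.51 -0.4 ] tcp [0.4677 0.0648 0.143 ] R3 [ 0.0008  0.0039 -1.    ] t 45.575
```

>>> drive_tool(steps="0 0 0.3 0; 0 0 0.6 0; 0 0 0.9 0; 0 0 0.9 0; 0 0 0.9 0")

```text
clock: 46.2
eef_pos: [0.4679, 0.0648, 0.1424]
eef_rot: [[-0.033, 0.999, 0.001], [0.999, 0.033, 0.004], [0.004, 0.001, -1.0]]
wrist_force: [-2.1, 0.7, 4.3]
finger_gap: 0.0212
```

```bash
python3 -c "
from h import *
tip()
snap('wrist','w13'); crop('w13','w13c',260,150,380,270,5)"
```

```text
tip cradle [47.85 23.89] z 43.21 F [-2.07  0.68  4.31] tcp [0.4679 0.0648 0.1424] R3 [ 0.0013  0.0039 -1.    ] t 46.2
```

View pics/w13c.png

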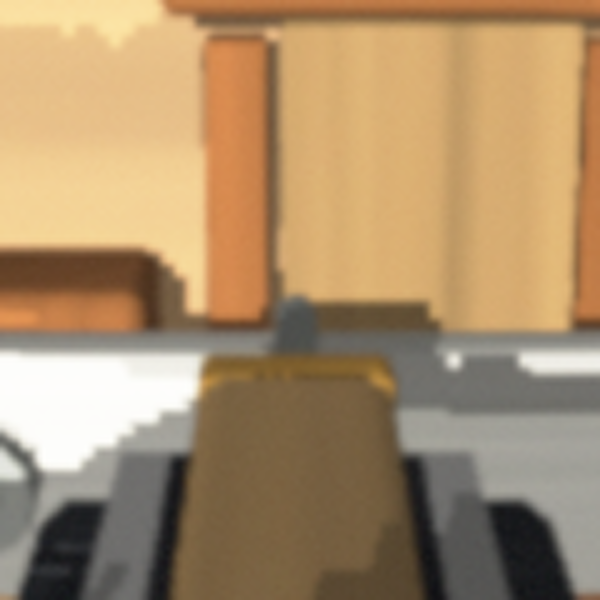

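>>> drive_tool(steps="0 1 0.2 0; 0 2 0.2 0; 0 3 0.2 0; 0 4 0.2 0; 0 5 0.2 0")

```text
clock: 46.88
eef_pos: [0.4729, 0.065, 0.1422]
eef_rot: [[-0.033, 0.999, 0.001], [0.999, 0.033, 0.004], [0.004, 0.001, -1.0]]
wrist_force: [-1.9, 1.4, 4.9]
finger_gap: 0.0214
```

```bash
python3 -c "
from h import *
tip()"
```

```text
tip cradle [52.84 23.9 ] z 43.04 F [-1.85  1.39  4.95] tcp [0.4729 0.065  0.1422] R3 [ 0.001   0.0039 -1.    ] t 46.875
```

>>> drive_tool(steps="0 1.2 0.1 0; 0 2.4 0.1 0; 0 3.6 0.1 0; 0 4.8 0.1 0; 0 6 0.1 0")

```text
clock: 47.5
eef_pos: [0.479, 0.0652, 0.1422]
eef_rot: [[-0.033, 0.999, 0.001], [0.999, 0.033, 0.004], [0.004, 0.001, -1.0]]
wrist_force: [-1.3, -0.7, 4.8]
finger_gap: 0.0212
```

>>> drive_tool(steps="0 1.2 0.1 0; 0 2.4 0.1 0; 0 3.6 0.1 0; 0 4.8 0.1 0; 0 6 0.1 0")

```text
clock: 48.12
eef_pos: [0.4851, 0.0654, 0.1423]
eef_rot: [[-0.033, 0.999, 0.001], [0.999, 0.033, 0.004], [0.004, 0.001, -1.0]]
wrist_force: [-1.6, 1.3, 4.6]
finger_gap: 0.0212
```

```bash
python3 -c "
from h import *
tip()"
```

```text
tip cradle [64.99 23.89] z 43.06 F [-1.64  1.31  4.61] tcp [0.4851 0.0654 0.1423] R3 [ 0.0008  0.0039 -1.    ] t 48.125
```

>>> drive_tool(steps="0 1.2 0 0; 0 2.4 0 0; 0 3.6 0 0; 0 4.8 0 0; 0 6 0 0")

```text
clock: 48.75
eef_pos: [0.4911, 0.0656, 0.1423]
eef_rot: [[-0.033, 0.999, 0.001], [0.999, 0.033, 0.004], [0.004, 0.001, -1.0]]
wrist_force: [-2.2, 0.8, 4.8]
finger_gap: 0.0213
```

>>> drive_tool(steps="0 1.2 0.1 0; 0 2.4 0.1 0; 0 3.6 0.1 0; 0 4.8 0.1 0; 0 6 0.1 0")

```text
clock: 49.38
eef_pos: [0.4972, 0.0658, 0.1422]
eef_rot: [[-0.033, 0.999, 0.001], [0.999, 0.033, 0.004], [0.004, 0.001, -1.0]]
wrist_force: [-0.9, -0.0, 5.0]
finger_gap: 0.0212
```

>>> drive_tool(steps="0 1.2 0.1 0; 0 2.4 0.1 0; 0 3.6 0.1 0; 0 4.8 0.1 0; 0 6 0.1 0")

```text
clock: 50.0
eef_pos: [0.5033, 0.066, 0.1422]
eef_rot: [[-0.033, 0.999, 0.001], [0.999, 0.033, 0.004], [0.004, 0.001, -1.0]]
wrist_force: [-1.8, 1.4, 6.8]
finger_gap: 0.0214
```

```bash
python3 -c "
from h import *
tip()"
```

```text
tip cradle [83.18 23.9 ] z 43.03 F [-1.84  1.44  6.83] tcp [0.5033 0.066  0.1422] R3 [ 0.0006  0.0039 -1.    ] t 50.0
```

>>> drive_tool(steps="0 1.2 -0.1 0; 0 2.4 -0.1 0; 0 3.6 -0.1 0; 0 4.8 -0.1 0; 0 6 -0.1 0")

```text
clock: 50.62
eef_pos: [0.5095, 0.0662, 0.1424]
eef_rot: [[-0.033, 0.999, 0.001], [0.999, 0.033, 0.004], [0.004, 0.001, -1.0]]
wrist_force: [-0.8, -0.1, 4.0]
finger_gap: 0.0212
```

>>> drive_tool(steps="0 1 0 0; 0 2 0 0; 0 3 0 0; 0 3.5 0 0; 0 3.5 0 0")

```text
clock: 51.25
eef_pos: [0.5127, 0.0663, 0.1418]
eef_rot: [[-0.033, 0.999, 0.0], [0.999, 0.033, 0.004], [0.004, 0.0, -1.0]]
wrist_force: [-0.5, 0.5, -0.1]
finger_gap: 0.0215
```

```bash
python3 -c "
from h import *
tip()
s,_=snap('wrist','w14'); crop('w14','w14c',230,130,390,270,4.5)
"
```

```text
tip cradle [92.57 23.92] z 42.56 F [-0.55  0.55 -0.08] tcp [0.5127 0.0663 0.1418] R3 [ 0.0003  0.004  -1.    ] t 51.25
```

View pics/w14c.png

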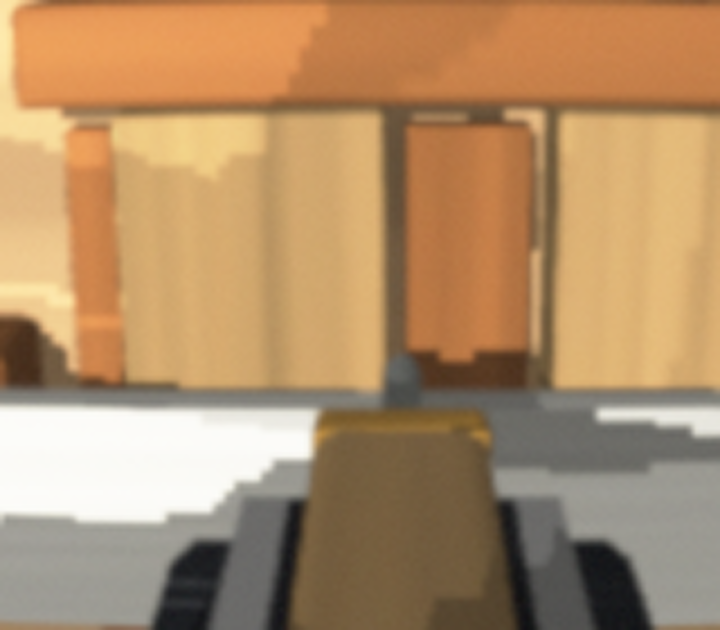

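>>> drive_tool(steps="0 0 -2 0; 0 0 -4 0; 0 5 -4 0; 0 10 -4 0; 0 15 -4 0")

```text
clock: 51.92
eef_pos: [0.5282, 0.0668, 0.1459]
eef_rot: [[-0.033, 0.999, 0.0], [0.999, 0.033, 0.004], [0.004, 0.001, -1.0]]
wrist_force: [-0.6, 0.6, -1.1]
finger_gap: 0.0215
```

>>> drive_tool(steps="0 3 0 0; 0 7 0 0; 0 10.2 0 0; 0 10.2 0 0; 0 10.2 0 0")

```text
clock: 52.55
eef_pos: [0.5384, 0.0672, 0.1459]
eef_rot: [[-0.033, 0.999, 0.001], [0.999, 0.033, 0.004], [0.004, 0.001, -1.0]]
wrist_force: [0.2, 0.7, -0.4]
finger_gap: 0.0215
```

```bash
python3 -c "
from h import *
tip()
import pickle
s,_=snap('wrist','w15'); pickle.dump(s,open('w15.pkl','wb')); crop('w15','w15c',250,130,390,270,5)
"
```

```text
tip cradle [118.33  23.92] z 46.71 F [ 0.17  0.68 -0.37] tcp [0.5384 0.0672 0.1459] R3 [ 0.0006  0.004  -1.    ] t 52.55
```

View pics/w15c.png

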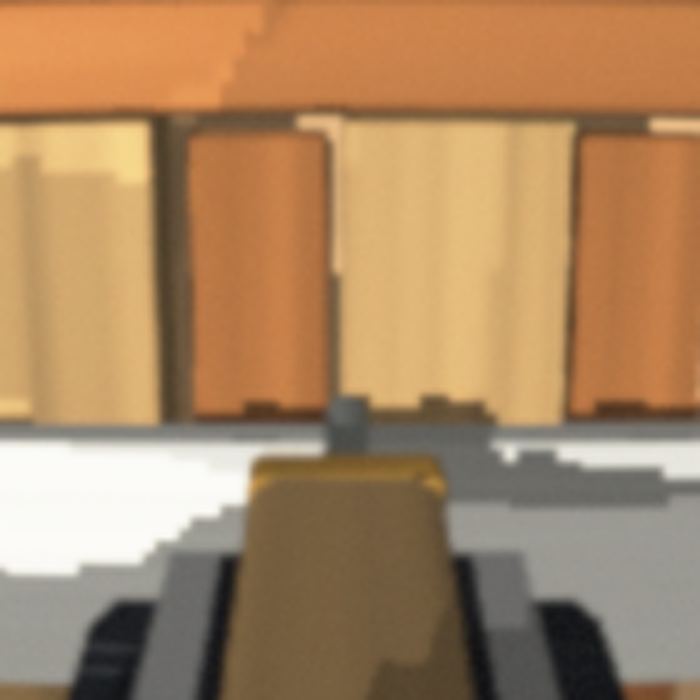

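>>> drive_tool(steps="0 0.4 0.6 0; 0 0.4 1.2 0; 0 0.4 1.8 0; 0 0.4 2.4 0; 0 0.4 2.8 0")

```text
clock: 53.22
eef_pos: [0.5387, 0.0672, 0.1431]
eef_rot: [[-0.033, 0.999, 0.0], [0.999, 0.033, 0.004], [0.004, 0.001, -1.0]]
wrist_force: [-0.4, 0.9, 0.3]
finger_gap: 0.0214
```

>>> drive_tool(steps="0 0 0.2 0; 0 0 0.4 0; 0 0 0.6 0; 0 0 0.7 0; 0 0 0.7 0")

```text
clock: 53.85
eef_pos: [0.5389, 0.0672, 0.1426]
eef_rot: [[-0.033, 0.999, 0.001], [0.999, 0.033, 0.004], [0.004, 0.001, -1.0]]
wrist_force: [-0.4, 0.4, 3.4]
finger_gap: 0.0216
```

```bash
python3 -c "
from h import *
tip()"
```

```text
tip cradle [118.81  23.93] z 43.43 F [-0.39  0.44  3.38] tcp [0.5389 0.0672 0.1426] R3 [ 0.0008  0.004  -1.    ] t 53.85
```

>>> drive_tool(steps="0 1 0.1 0; 0 2 0.1 0; 0 3 0.1 0; 0 4 0.1 0; 0 5 0.1 0")

```text
clock: 54.48
eef_pos: [0.5439, 0.0674, 0.1425]
eef_rot: [[-0.033, 0.999, 0.001], [0.999, 0.033, 0.004], [0.004, 0.001, -1.0]]
wrist_force: [-1.5, 0.5, 3.5]
finger_gap: 0.0211
```

>>> drive_tool(steps="0 1.2 0.1 0; 0 2.4 0.1 0; 0 3.6 0.1 0; 0 4.8 0.1 0; 0 6 0.1 0")

```text
clock: 55.1
eef_pos: [0.55, 0.0675, 0.1425]
eef_rot: [[-0.033, 0.999, 0.001], [0.999, 0.033, 0.004], [0.004, 0.001, -1.0]]
wrist_force: [-0.6, 0.7, 3.5]
finger_gap: 0.0215
```

>>> drive_tool(steps="0 1.2 0.1 0; 0 2.4 0.1 0; 0 3.6 0.1 0; 0 4.8 0.1 0; 0 6 0.1 0")

```text
clock: 55.72
eef_pos: [0.5561, 0.0678, 0.1424]
eef_rot: [[-0.033, 0.999, 0.001], [0.999, 0.033, 0.004], [0.004, 0.001, -1.0]]
wrist_force: [-1.4, 0.6, 3.2]
finger_gap: 0.0215
```

```bash
python3 -c "
from h import *
tip()"
```

```text
tip cradle [136.07  23.94] z 43.22 F [-1.39  0.55  3.19] tcp [0.5561 0.0678 0.1424] R3 [ 0.0009  0.004  -1.    ] t 55.725
```

>>> drive_tool(steps="0 1.2 0.1 0; 0 2.4 0.1 0; 0 3.6 0.1 0; 0 4.8 0.1 0; 0 6 0.1 0")

```text
clock: 56.35
eef_pos: [0.5622, 0.068, 0.1424]
eef_rot: [[-0.033, 0.999, 0.001], [0.999, 0.033, 0.004], [0.004, 0.001, -1.0]]
wrist_force: [-1.6, 1.1, 4.7]
finger_gap: 0.0215
```

>>> drive_tool(steps="0 1.2 0.1 0; 0 2.4 0.1 0; 0 3.6 0.1 0; 0 4.8 0.1 0; 0 6 0.1 0")

```text
clock: 56.98
eef_pos: [0.5683, 0.0682, 0.1424]
eef_rot: [[-0.033, 0.999, 0.001], [0.999, 0.033, 0.004], [0.004, 0.001, -1.0]]
wrist_force: [-1.1, 0.7, 5.8]
finger_gap: 0.0214
```

>>> drive_tool(steps="0 1 0 0; 0 2 0 0; 0 3 0 0; 0 4 0 0; 0 4.8 0 0")

```text
clock: 57.6
eef_pos: [0.5731, 0.0683, 0.1423]
eef_rot: [[-0.033, 0.999, 0.001], [0.999, 0.033, 0.004], [0.004, 0.001, -1.0]]
wrist_force: [-0.7, 0.7, 4.1]
finger_gap: 0.0215
```

```bash
python3 -c "
from h import *
tip()"
```

```text
tip cradle [153.01  23.93] z 43.09 F [-0.68  0.74  4.1 ] tcp [0.5731 0.0683 0.1423] R3 [ 0.0006  0.004  -1.    ] t 57.6
```

>>> drive_tool(steps="0 0.8 0 0; 0 1.6 0 0; 0 2.2 0 0; 0 2.8 0 0; 0 3 0 0")

```text
clock: 58.22
eef_pos: [0.5756, 0.0684, 0.1415]
eef_rot: [[-0.033, 0.999, -0.001], [0.999, 0.033, 0.004], [0.004, -0.001, -1.0]]
wrist_force: [-0.7, 1.1, 0.2]
finger_gap: 0.0212
```

```bash
python3 -c "
from h import *
tip()
import pickle
s,_=snap('wrist','w16'); pickle.dump(s,open('w16.pkl','wb')); crop('w16','w16c',230,130,390,270,4.8)
"
```

```text
tip cradle [155.36  23.95] z 42.28 F [-0.69  1.07  0.19] tcp [0.5756 0.0684 0.1415] R3 [-0.0008  0.004  -1.    ] t 58.225
```

View pics/w16c.png

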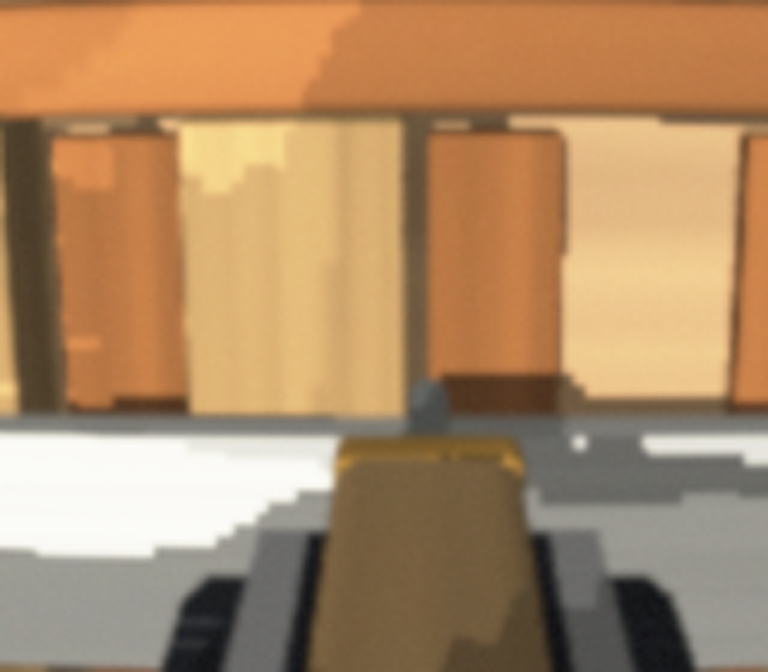

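>>> drive_tool(steps="2 0 -5 0; 3 0 -15 0; 3 0 -30 0; 3 0 -55 0; 3 0 -80 0")

```text
clock: 58.9
eef_pos: [0.5759, 0.071, 0.2237]
eef_rot: [[-0.033, 0.999, 0.001], [0.999, 0.033, 0.004], [0.004, 0.001, -1.0]]
wrist_force: [-0.5, 0.3, -0.8]
finger_gap: 0.0213
```

```bash
python3 -c "
from h import *
mv([.523,.419,.222],1.744)
s,_=snap('wrist','w17'); crop('w17','w17c',200,130,400,250,4)"
```

```text
shift mm [349.5 -41.4   3. ] turn -0.14 | phi 1.6038 q6 -0.06 pos [0.5759 0.071  0.2237] rows>= 5.63
```

View pics/w17c.png

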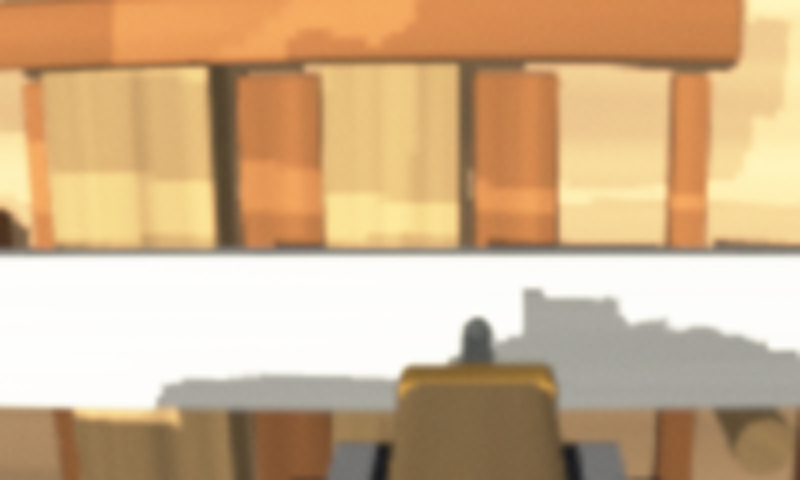

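>>> drive_tool(steps="55 -7 0 -0.03; 115 -14 0 -0.06; 175 -21 0 -0.1; 235 -28 0 -0.14; 295 -35 0 -0.14")

```text
clock: 59.58
eef_pos: [0.5334, 0.3666, 0.2296]
eef_rot: [[-0.172, 0.985, 0.01], [0.985, 0.172, 0.004], [0.002, 0.011, -1.0]]
wrist_force: [0.9, -0.1, -0.9]
finger_gap: 0.0214
```

```bash
python3 -c "
from h import *
mv([.523,.419,.200],1.744)"
```

```text
shift mm [53.4 -1.5 29.7] turn 0.0 | phi 1.744 q6 0.3 pos [0.5334 0.3666 0.2296] rows>= 0.98
```

>>> drive_tool(steps="20 0 0 0; 40 -1 0 0; 53.4 -1.5 10 0; 53.4 -1.5 20 0; 53.4 -1.5 29 0")

```text
clock: 60.2
eef_pos: [0.523, 0.4177, 0.1991]
eef_rot: [[-0.171, 0.985, 0.009], [0.985, 0.171, 0.003], [0.001, 0.009, -1.0]]
wrist_force: [1.0, -0.9, -1.4]
finger_gap: 0.0212
```

>>> drive_tool(steps="0 0 0 0;0 0 0 0;0 0 0 0;0 0 0 0;0 0 0 0")

```text
clock: 60.82
eef_pos: [0.5231, 0.4178, 0.1995]
eef_rot: [[-0.171, 0.985, 0.009], [0.985, 0.171, 0.003], [0.001, 0.01, -1.0]]
wrist_force: [-0.6, -0.7, -0.6]
finger_gap: 0.0211
```

```bash
python3 -c "
from h import *
s,_=snap('wrist','w18'); crop('w18','w18c',250,100,390,260,4.5)
p=s['eef_pos']+s['eef_rot'][:,2]*.0992; print('tip',p,s['eef_pos'],s['eef_rot'][:,2])
import pickle; pickle.dump(s,open('w18.pkl','wb'))
print(w2pix('wrist',p,s))"
```

```text
tip [0.524  0.4181 0.1003] [0.5231 0.4178 0.1995] [ 0.0092  0.0029 -1.    ]
[319.8288 209.1642]
```

View pics/w18c.png

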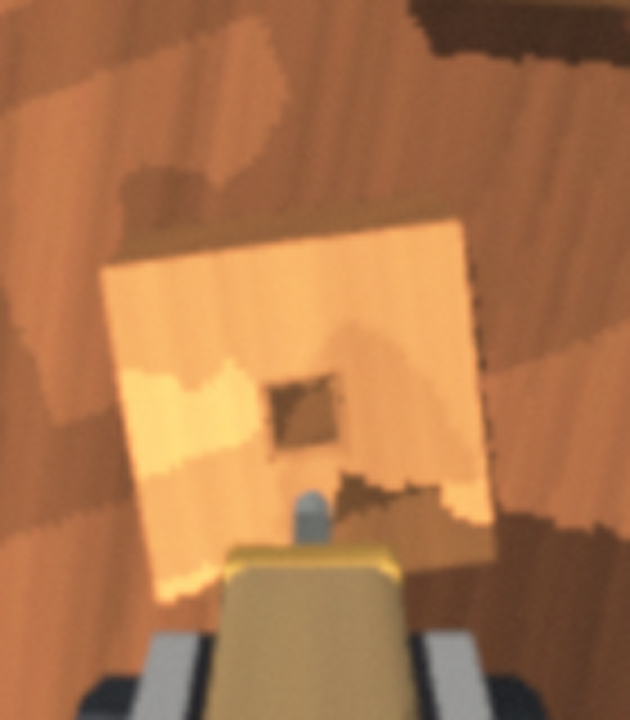

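```bash
python3 -c "
from h import *
import pickle; s=pickle.load(open('w18.pkl','rb'))
t=lambda x,y:((x+.5)/4.5-.5+250,(y+.5)/4.5-.5+100)
c=np.array([pix2w('wrist',*t(*q),.055,s) for q in [(268,390),(330,376),(342,438),(278,455)]]);print(c.mean(0))
b=np.array([pix2w('wrist',*t(*q),.055,s) for q in [(102,268),(460,220),(495,560),(160,605)]]);print(b.mean(0))
h=b.mean(0)
tip=pix2w('wrist',*t(311,493),.1003,s);print('tip',tip)
d=s['eef_rot'].T@(h-(s['eef_pos']+s['eef_rot'][:,2]*.0992));print(d*1e3)
"
```

```text
[0.5221 0.4189 0.055 ]
[0.5222 0.4181 0.055 ]
tip [0.5232 0.4179 0.1003]
[ 0.3449 -2.1915 45.3035]
```

>>> drive_tool(steps="0.3 -2 3 0; 0.3 -2.2 15 0; 0.3 -2.2 30 0; 0.3 -2.2 40 0; 0.3 -2.2 45 0")

```text
clock: 61.5
eef_pos: [0.5206, 0.4174, 0.1526]
eef_rot: [[-0.171, 0.985, 0.007], [0.985, 0.171, 0.001], [0.0, 0.007, -1.0]]
wrist_force: [-0.6, 0.1, -0.7]
finger_gap: 0.0212
```

```bash
python3 -c "
from h import *
s,_=snap('wrist','w19'); crop('w19','w19c',250,100,390,260,4.5)
p=s['eef_pos']+s['eef_rot'][:,2]*.0992; print('tip',p,s['eef_rot'][:,2]); print(s['eef_rot'].T@(np.array([.5222,.4182,.005])-p)*1e3)"
```

```text
tip [0.5213 0.4175 0.0534] [ 0.0069  0.0015 -1.    ]
[ 0.5118  0.6713 48.411 ]
```

View pics/w19c.png

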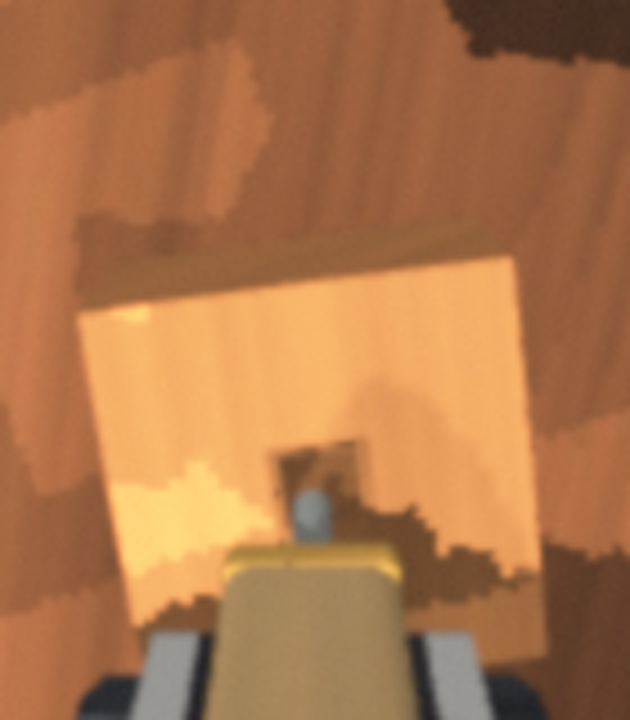

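In the hole's mouth (tip at ~(311,500) crop, hole 278–365). Descend.

>>> drive_tool(steps="0.7 1 2 0; 0.8 1 12 0; 0.8 1 24 0; 0.8 1 35 0; 0.8 1 44 0")

```text
clock: 62.18
eef_pos: [0.5213, 0.4181, 0.1071]
eef_rot: [[-0.171, 0.985, 0.006], [0.985, 0.171, 0.001], [-0.0, 0.006, -1.0]]
wrist_force: [-0.6, -0.3, -0.2]
finger_gap: 0.0212
```

```bash
python3 -c "
from h import *
s=r.state()
p=s['eef_pos']+s['eef_rot'][:,2]*.0992; print('tip',p,s['eef_rot'][:,2],s['wrist_force']); print(s['eef_rot'].T@(np.array([.5222,.4182,.005])-p)*1e3)"
```

```text
tip [0.5219 0.4182 0.0079] [ 0.0057  0.0007 -1.    ] [-0.6346 -0.2568 -0.1958]
[-0.0097  0.2795  2.9448]
```

>>> drive_tool(steps="0 0.2 1 0; 0 0.2 2 0; 0 0.2 2.8 0; 0 0.2 3.2 0; 0 0.2 3.2 0")

```text
clock: 62.8
eef_pos: [0.5217, 0.4183, 0.1043]
eef_rot: [[-0.171, 0.985, 0.006], [0.985, 0.171, 0.001], [0.0, 0.006, -1.0]]
wrist_force: [0.7, -0.2, -0.6]
finger_gap: 0.021
```

>>> drive_tool(steps="0 0 0.2 0; 0 0 0.4 0; 0 0 0.6 0; 0 0 0.8 0; 0 0 0.8 0")

```text
clock: 63.42
eef_pos: [0.5219, 0.4183, 0.1042]
eef_rot: [[-0.171, 0.985, 0.007], [0.985, 0.171, 0.001], [0.0, 0.007, -1.0]]
wrist_force: [-2.1, -1.4, 5.2]
finger_gap: 0.0214
```

Seated. Release and rise.

>>> drive_tool(steps="0 0 -0.3 0; 0 0 -0.3 0; 0 0 -0.3 0; 0 0 -0.3 0; 0 0 -0.3 0", grip=60, force=40)

```text
clock: 64.05
eef_pos: [0.5218, 0.4183, 0.1044]
eef_rot: [[-0.171, 0.985, 0.006], [0.985, 0.171, 0.001], [0.0, 0.007, -1.0]]
wrist_force: [0.2, -0.2, 0.2]
finger_gap: 0.0599
```

>>> drive_tool(steps="0 0 -10 0; 0 0 -40 0; 0 0 -80 0; 0 0 -120 0; 0 0 -140 0")

```text
clock: 64.68
eef_pos: [0.5221, 0.4189, 0.2485]
eef_rot: [[-0.171, 0.985, 0.011], [0.985, 0.171, 0.004], [0.002, 0.012, -1.0]]
wrist_force: [0.0, 0.1, 1.2]
finger_gap: 0.0597
```

```bash
python3 -c "
from h import *
s,_=snap('wrist','w20'); crop('w20','w20c',230,100,410,260,4)
print(s['eef_pos'])
snap('scene','sc20'); crop('sc20','sc20c',230,140,410,290,4.4)
snap('side','si20'); crop('si20','si20c',250,140,420,270,4.5)
# target: beside blade -y edge at 260 from pin
mv(cw(260,-75,200),CR[2])"
```

```text
[0.5221 0.4189 0.2485]
shift mm [-466.3   83.    45.8] turn 1.71 | phi 1.7429 q6 0.38 pos [0.5213 0.4184 0.2455] rows>= 9.19
```

View pics/w20c.png

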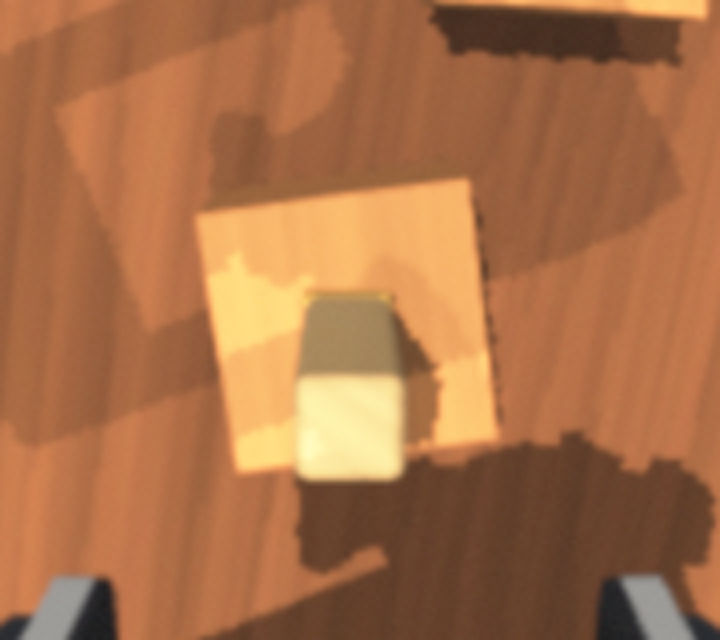

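View pics/sc20c.png

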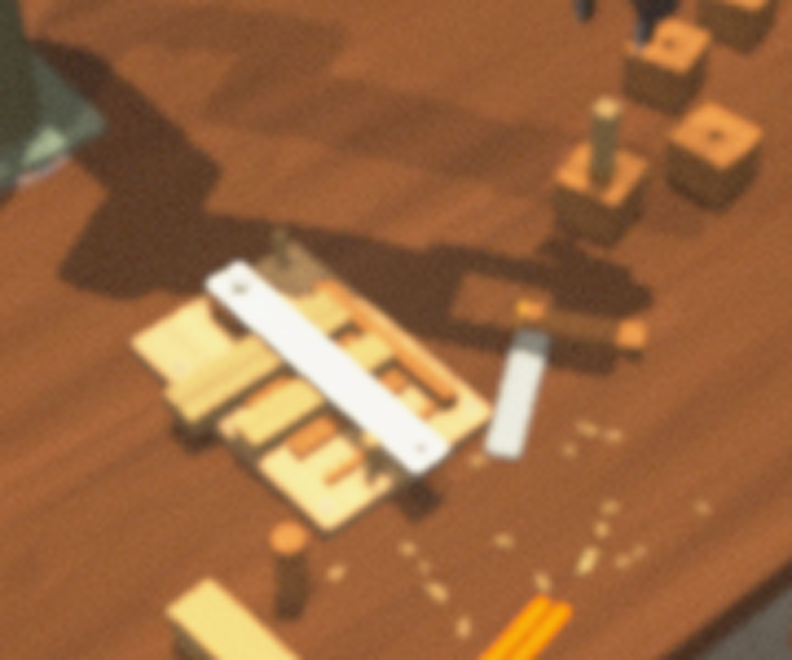

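View pics/si20c.png

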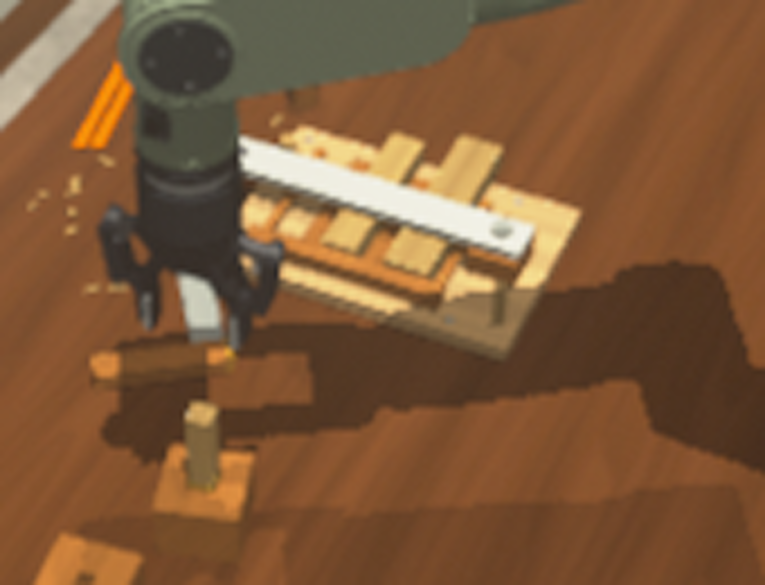

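>>> drive_tool(steps="-45 8 0 0.17; -95 16 0 0.34; -145 25 0 0.52; -195 33 0 0.7; -245 42 10 0.88", grip=0)

```text
clock: 65.45
eef_pos: [0.6043, 0.1826, 0.2335]
eef_rot: [[0.655, 0.756, 0.006], [0.756, -0.655, 0.002], [0.005, 0.003, -1.0]]
wrist_force: [-0.5, 0.2, -0.3]
finger_gap: -0.0001
```

```bash
python3 -c "
from h import *
mv(cw(262,-60,180),CR[2])"
```

```text
shift mm [-94.3 187.8  53.6] turn 0.824 | phi 0.857 q6 0.87 pos [0.6043 0.1826 0.2335] rows>= 4.43
```

>>> drive_tool(steps="-19 37 5 0.165; -38 75 15 0.33; -57 113 30 0.5; -76 150 45 0.66; -94.3 187.8 53 0.824")

```text
clock: 66.08
eef_pos: [0.6828, -0.0125, 0.1759]
eef_rot: [[1.0, 0.027, -0.001], [0.027, -1.0, 0.003], [-0.001, -0.003, -1.0]]
wrist_force: [0.3, 0.7, -0.3]
finger_gap: 0.0001
```

>>> drive_tool(steps="0 0 0 0;0 0 0 0;0 0 0 0;0 0 0 0;0 0 0 0")

```text
clock: 66.7
eef_pos: [0.683, -0.0117, 0.1765]
eef_rot: [[1.0, 0.029, -0.0], [0.029, -1.0, 0.003], [-0.0, -0.003, -1.0]]
wrist_force: [0.1, -0.1, 0.8]
finger_gap: 0.0001
```

```bash
python3 -c "
from h import *
mv(cw(262,-60,69),CR[2])
snap('wrist','w21')"
```

```text
shift mm [  1.9   0.2 107.5] turn -0.005 | phi 0.0287 q6 1.4 pos [ 0.683  -0.0117  0.1765] rows>= 1.72
```

View pics/w21.png

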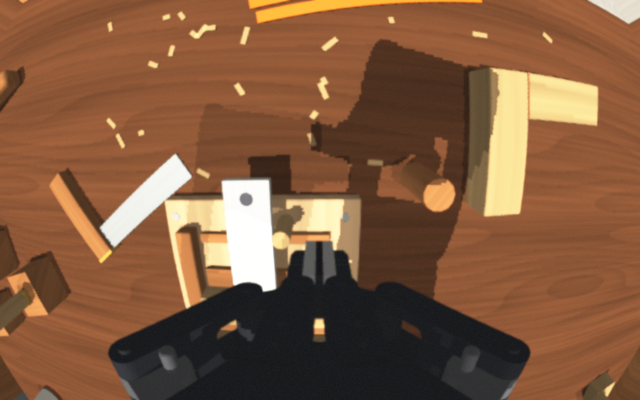

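>>> drive_tool(steps="2 0 30 0; 2 0 65 0; 2 0 95 0; 2 0 105 0; 2 0 107 0")

```text
clock: 67.38
eef_pos: [0.6848, -0.0114, 0.0693]
eef_rot: [[1.0, 0.029, -0.001], [0.029, -1.0, 0.003], [-0.001, -0.003, -1.0]]
wrist_force: [-0.5, -0.9, 1.7]
finger_gap: -0.0002
```

>>> drive_tool(steps="0 -5 0 0; 0 -10 0 0; 0 -15 0 0; 0 -19 0 0; 0 -21 0 0")

```text
clock: 68.0
eef_pos: [0.6842, 0.01, 0.0695]
eef_rot: [[1.0, 0.029, -0.001], [0.029, -1.0, 0.003], [-0.001, -0.003, -1.0]]
wrist_force: [0.8, 0.1, -0.1]
finger_gap: 0.0001
```

```bash
python3 -c "
from h import *
arc(0.1,-33)"
```

```text
-1.6 -9.7 0.5 -0.021; -1.1 -15.2 0.5 -0.042; -0.7 -20.6 0.6 -0.063; -0.4 -26.1 0.6 -0.083; -0.3 -31.5 0.6 -0.104; 
now: tool ang -0.0042 r 262.3 off -37.3 F [ 0.8473  0.1406 -0.1152]
```

>>> drive_tool(steps="0 -5 0 -0.01; 0 -11 0 -0.03; 0 -17 0.2 -0.05; 0 -23 0.4 -0.075; 0 -30 0.5 -0.1")

```text
clock: 68.62
eef_pos: [0.6837, 0.0404, 0.0694]
eef_rot: [[0.991, 0.13, -0.0], [0.13, -0.991, 0.003], [0.0, -0.003, -1.0]]
wrist_force: [1.5, -0.8, 1.4]
finger_gap: -0.0003
```

```bash
python3 -c "
from h import *
arc(0.26,-33,rr=261)"
```

```text
1.4 -9.1 0.4 -0.033; 2.0 -17.6 0.5 -0.065; 2.4 -26.1 0.5 -0.098; 2.5 -34.7 0.5 -0.130; 2.3 -43.3 0.5 -0.163; 
now: tool ang 0.0974 r 260.6 off -33.6 F [ 1.5343 -0.7554  1.4332]
```

>>> drive_tool(steps="1.2 -9 0.3 -0.033; 1.9 -17.6 0.4 -0.065; 2.3 -26.1 0.4 -0.098; 2.4 -34.7 0.4 -0.13; 2.3 -43.3 0.4 -0.163")

```text
clock: 69.25
eef_pos: [0.6801, 0.0842, 0.0691]
eef_rot: [[0.957, 0.292, -0.0], [0.292, -0.957, 0.003], [0.001, -0.003, -1.0]]
wrist_force: [0.2, -1.2, 2.2]
finger_gap: -0.0
```

>>> drive_tool(steps="1 -8.6 0 -0.033; 1.6 -17.2 0 -0.065; 2 -25.8 0 -0.098; 2.1 -34.4 0 -0.13; 2 -43 0 -0.163")

```text
clock: 69.88
eef_pos: [0.6693, 0.1264, 0.0691]
eef_rot: [[0.896, 0.445, -0.001], [0.445, -0.896, 0.003], [0.001, -0.003, -1.0]]
wrist_force: [-0.2, -0.9, -0.4]
finger_gap: 0.0002
```

```bash
python3 -c "
from h import *
arc(0.59,-33,rr=261)
snap('wrist','w22')"
```

```text
1.0 -8.3 0.1 -0.032; 1.7 -16.8 0.2 -0.065; 2.1 -25.3 0.2 -0.097; 2.2 -33.8 0.2 -0.130; 2.0 -42.4 0.2 -0.162; 
now: tool ang 0.4278 r 260.9 off -32.8 F [-0.154  -0.9291 -0.404 ]
```

View pics/w22.png

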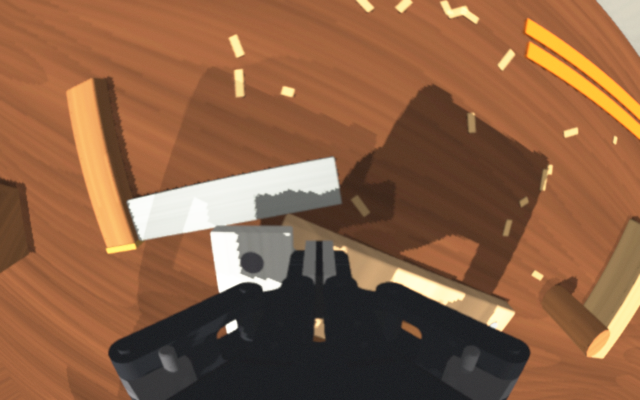

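Continue the arc.

>>> drive_tool(steps="1 -8.6 0 -0.033; 1.6 -17.2 0 -0.065; 2 -25.8 0 -0.098; 2.1 -34.4 0 -0.13; 2 -43 0 -0.163")

```text
clock: 70.55
eef_pos: [0.6509, 0.1675, 0.0691]
eef_rot: [[0.809, 0.587, -0.002], [0.587, -0.809, 0.004], [0.001, -0.004, -1.0]]
wrist_force: [0.5, -0.9, 0.4]
finger_gap: 0.0
```

>>> drive_tool(steps="1 -8.6 0 -0.033; 1.6 -17.2 0 -0.065; 2 -25.8 0 -0.098; 2.1 -34.4 0 -0.13; 2 -43 0 -0.163")

```text
clock: 71.18
eef_pos: [0.6269, 0.2039, 0.0692]
eef_rot: [[0.702, 0.712, -0.002], [0.712, -0.702, 0.004], [0.002, -0.004, -1.0]]
wrist_force: [1.0, -0.7, -0.2]
finger_gap: 0.0001
```

>>> drive_tool(steps="1 -8.6 0 -0.033; 1.6 -17.2 0 -0.065; 2 -25.8 0 -0.098; 2.1 -34.4 0 -0.13; 2 -43 0 -0.163")

```text
clock: 71.8
eef_pos: [0.5973, 0.2359, 0.0694]
eef_rot: [[0.575, 0.818, -0.002], [0.818, -0.575, 0.004], [0.002, -0.003, -1.0]]
wrist_force: [-0.0, -1.0, -0.6]
finger_gap: 0.0003
```

```bash
python3 -c "
from h import *
arc(1.08,-33,rr=261)"
```

```text
0.0 -6.5 0.4 -0.031; 0.6 -14.6 0.4 -0.062; 1.0 -22.8 0.5 -0.093; 1.2 -30.9 0.5 -0.124; 1.1 -39.1 0.5 -0.155; 
now: tool ang 0.9249 r 261.9 off -31.4 F [-0.0312 -1.0435 -0.6096]
```

>>> drive_tool(steps="0.6 -8 0.2 -0.032; 1 -16 0.4 -0.063; 1.3 -24 0.4 -0.095; 1.4 -32 0.4 -0.126; 1.2 -40 0.4 -0.157")

```text
clock: 72.42
eef_pos: [0.5651, 0.2604, 0.0693]
eef_rot: [[0.438, 0.899, -0.001], [0.899, -0.438, 0.004], [0.003, -0.003, -1.0]]
wrist_force: [1.7, 1.2, 0.4]
finger_gap: -0.0001
```

>>> drive_tool(steps="1 -8.6 0 -0.033; 1.6 -17.2 0 -0.065; 2 -25.8 0 -0.098; 2.1 -34.4 0 -0.13; 2 -43 0 -0.163")

```text
clock: 73.05
eef_pos: [0.5267, 0.2813, 0.0694]
eef_rot: [[0.284, 0.959, -0.001], [0.959, -0.284, 0.004], [0.004, -0.002, -1.0]]
wrist_force: [0.5, -0.2, 0.3]
finger_gap: 0.0001
```

```bash
python3 -c "
from h import *
arc(1.41,-33,rr=261)"
```

```text
0.3 -8.0 0.4 -0.032; 0.9 -16.5 0.4 -0.064; 1.3 -24.9 0.4 -0.097; 1.4 -33.4 0.4 -0.129; 1.3 -41.9 0.5 -0.161; 
now: tool ang 1.2491 r 261.6 off -32.6 F [ 0.4519 -0.2204  0.2773]
```

>>> drive_tool(steps="0.6 -8.4 0.2 -0.032; 1 -16.8 0.4 -0.064; 1.3 -25 0.4 -0.097; 1.4 -33.4 0.4 -0.129; 1.3 -41.9 0.4 -0.161")

```text
clock: 73.68
eef_pos: [0.4864, 0.2946, 0.0692]
eef_rot: [[0.125, 0.992, -0.001], [0.992, -0.125, 0.004], [0.004, -0.001, -1.0]]
wrist_force: [0.5, 1.1, 1.0]
finger_gap: -0.0002
```

>>> drive_tool(steps="0.5 -6 0 -0.023; 0.8 -12 0 -0.046; 1 -18 0 -0.07; 1.1 -24 0 -0.093; 1.2 -30 0 -0.115")

```text
clock: 74.3
eef_pos: [0.4564, 0.2995, 0.0691]
eef_rot: [[0.009, 1.0, -0.001], [1.0, -0.009, 0.004], [0.004, -0.001, -1.0]]
wrist_force: [0.8, -0.3, -0.5]
finger_gap: 0.0002
```

```bash
python3 -c "
from h import *
arc(1.57,-33,rr=261)"
```

```text
1.1 -2.2 0.1 -0.008; 1.4 -4.4 0.1 -0.017; 1.6 -6.5 0.1 -0.025; 1.8 -8.7 0.1 -0.033; 2.0 -10.9 0.1 -0.041; 
now: tool ang 1.5286 r 260.1 off -33.0 F [ 0.7862 -0.3099 -0.5395]
```

>>> drive_tool(steps="0 -2 0 -0.008; 0 -4 0 -0.017; 0 -6 0 -0.025; 0 -8 0 -0.033; 0 -9 0 -0.041")

```text
clock: 74.92
eef_pos: [0.4474, 0.2996, 0.0692]
eef_rot: [[-0.033, 0.999, -0.001], [0.999, 0.033, 0.004], [0.004, -0.001, -1.0]]
wrist_force: [1.3, 1.4, 0.6]
finger_gap: -0.0002
```

>>> drive_tool(steps="0 -0.5 0 0; 0 -1 0 0; 0 -1.5 0 0; 0 -2 0 0; 0 -2 0 0")

```text
clock: 75.55
eef_pos: [0.4456, 0.2996, 0.0692]
eef_rot: [[-0.033, 0.999, -0.0], [0.999, 0.033, 0.004], [0.004, -0.0, -1.0]]
wrist_force: [1.6, 1.1, 0.4]
finger_gap: 0.0002
```

>>> drive_tool(steps="0 -0.5 0 0; 0 -1 0 0; 0 -1.5 0 0; 0 -2 0 0; 0 -2 0 0")

```text
clock: 76.18
eef_pos: [0.4452, 0.2996, 0.0697]
eef_rot: [[-0.033, 0.999, 0.003], [0.999, 0.033, 0.005], [0.005, 0.003, -1.0]]
wrist_force: [5.7, 0.2, -1.2]
finger_gap: -0.0002
```

```bash
python3 -c "
from h import *
arc(1.57,-33,rr=261)"
```

```text
2.1 0.4 0.7 0.000; 2.1 0.4 0.7 0.000; 2.1 0.4 0.7 0.000; 2.1 0.4 0.7 0.000; 2.1 0.4 0.7 0.000; 
now: tool ang 1.5701 r 258.9 off -32.6 F [ 5.7006  0.1902 -1.1684]
```

Parked against the dog. Back off, rise, and inspect the rails.

>>> drive_tool(steps="0 4 0 0; 0 12 0 0; 0 20 0 0; 0 20 -30 0; 0 20 -80 0")

```text
clock: 76.8
eef_pos: [0.4632, 0.2989, 0.1481]
eef_rot: [[-0.032, 0.999, -0.003], [0.999, 0.032, 0.002], [0.002, -0.003, -1.0]]
wrist_force: [0.4, 0.3, -0.9]
finger_gap: -0.0001
```

>>> drive_tool(steps="-40 10 -30 0; -90 25 -60 0; -150 40 -90 0; -210 55 -90 0; -270 70 -90 0")

```text
clock: 77.42
eef_pos: [0.5418, 0.0334, 0.2383]
eef_rot: [[-0.033, 0.999, -0.002], [0.999, 0.033, 0.002], [0.002, -0.002, -1.0]]
wrist_force: [0.8, 0.6, 0.3]
finger_gap: 0.0
```

>>> drive_tool(steps="-30 0 0 0; -50 0 0 0; -50 0 0 0; -50 0 0 0; -50 0 0 0")

```text
clock: 78.05
eef_pos: [0.5433, -0.0151, 0.2381]
eef_rot: [[-0.035, 0.999, -0.002], [0.999, 0.035, 0.003], [0.003, -0.002, -1.0]]
wrist_force: [0.1, 1.4, -0.2]
finger_gap: 0.0002
```

```bash
python3 -c "
from h import *
import pickle
s,_=snap('wrist','w23'); pickle.dump(s,open('w23.pkl','wb')); crop('w23','w23c',190,20,460,240,2.9)
print(s['eef_pos'],s['eef_rot'][:,2],s['clock'])
snap('scene','sc23'); snap('side','si23')"
```

```text
[ 0.5433 -0.0151  0.2381] [-0.0019  0.0026 -1.    ] 78.05
```

View pics/w23.png

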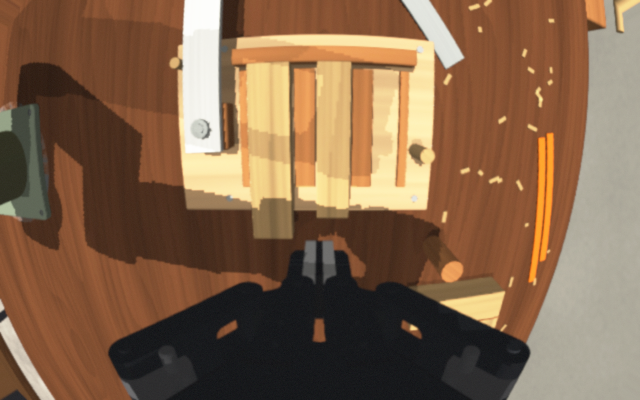

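View pics/w23c.png

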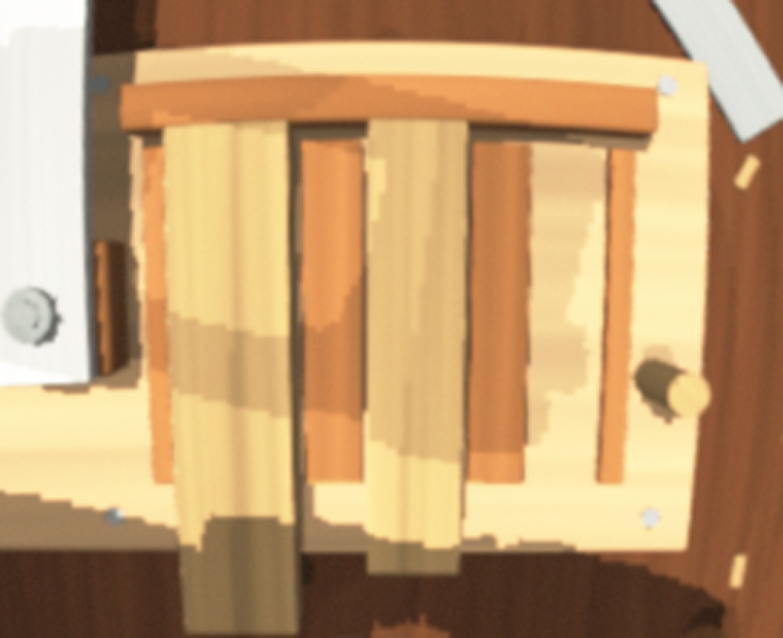

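View pics/sc23.png

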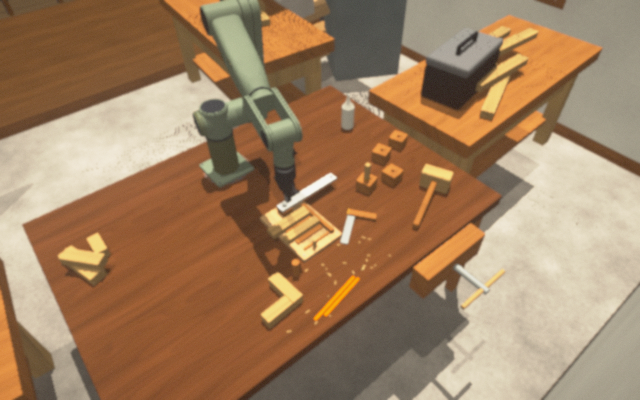

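```bash
python3 -c "
from h import *
import pickle; s=pickle.load(open('w23.pkl','rb'))
t=lambda x,y:((x+.5)/2.9-.5+190,(y+.5)/2.9-.5+20)
for n,q in [('ap h',(164,124)),('ap h',(289,121)),('ap t',(185,633)),('ap t',(298,633)),('ra h',(367,121)),('ra h',(468,121)),('ra t',(367,573)),('ra t',(459,573))]: print(n,wc(pix2w('wrist',*t(*q),.044,s)))
for q in [(656,131),(122,131)]: print('fence',wc(pix2w('wrist',*t(*q),.038,s)))
"
```

```text
ap h [45.4182 65.6857]
ap h [89.6144 64.6386]
ap t [  45.7229 -124.5506]
ap t [  89.9846 -123.8739]
ra h [116.5045  64.2397]
ra h [151.3082  64.7644]
ra t [116.4615 -99.3104]
ra t [150.8339 -99.3031]
fence [220.7695  66.2952]
fence [28.2971 65.2154]
```

```bash
python3 -c "
from h import *
print(r.state()['wrist_force'],r.finish_job(),r.state()['clock'])"
```

```text
the job is handed in; nothing more can be done
the job is handed in; nothing more can be done
```

I handed the job in at about 78 s of the 210 s limit. The steps I could check look right, but I could not confirm the score lines by eye.

- **Rails:** Only the apron and the middle rail were on the bench; there was no stretcher. Both lie flat in their bays with their ends on the fence. The last picture puts their head ends at cradle y of about 64–66 mm, and their tail ends at about -124 and -99 mm. The fence face is at y 65 and the expected tails are at -125 and -100.
- **Blade:** I pushed it round until the force rose at the stop dog, and after scoring pushed it back until the force rose at the parking dog (angle about 1.57).
- **Scoring:** I drew the awl outward at about 10 mm/s, apron first, with its axis about 24 mm from the blade's centre line, roughly half a millimetre clear of touching the edge. The downward force was about 3–5 N, with one reading of 6.8 N.
- **Possible gaps in scoring:** The strokes began about 1–2 mm inside each rail's near edge and ran off the far edge. No scored line shows in any picture, so the contact force is the only evidence that the strokes marked the wood.
- **Awl:** It stands upright in its own block, the one nearest the robot's base.
- **Bystanders:** The try square, sample joint and dowel look where they were in the last pictures.
- **Contacts to note:** When I released the apron, a finger briefly touched something, probably the pivot block (5.4 N). Laying the middle rail, I briefly pressed down with about 14 N, then re-gripped higher and pushed it to the fence. No sudden knock to any rail was noticed.

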